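Load the snack iron

ROBOT

A 6-joint arm with a two-finger parallel gripper is mounted at the origin on the work surface. World frame = base frame: x ahead of the robot, y to its left, z up, the work surface at z = 0. Lengths are in m, angles in rad, forces in N, time in s.
With the tool pointing down it reaches from about 0.3 to 0.875 m from the base axis. Payload 6.4 kg.
Tool frame: the origin (TCP) lies midway between the tips of the shut fingers; the grasp point (between the pads) lies 19 mm behind it; z points along the fingers, y is the direction in which the jaws open and shut (so a half turn about z gives the same grasp; the last joint's range is limited). The gripper opens to 88 mm and grips with 3 to 60 N. Pads are 18 mm wide; open, the fingers measure 123 mm over their backs; the gripper's body (75 mm by 187 mm) begins 45 mm behind the grasp point.
Start: joints at [-1.35, 0.181, 1.607, -0, 1.354, -0.206], TCP at [0.238, -0.523, 0.239] pointing down, gripper open.
Joint ranges: [-2.99, 2.99], [-0.89, 2.07], [0.3, 2.58], [-1.14, 4.28], [0, 2.63], [-3.12, 3.12]. Speed limits (rad/s): [2.57, 2.57, 3.01, 3.14, 3.14, 3.14].

INTERFACE

Orientations are given as a rotation vector (axis times angle).
In Python, from station import bot gives the robot as it stands.
- The arm moves only by the shell command python3 -m handwheel 'ROWS'. ROWS is JSON, a list of rows, each a list of 7 numbers: the shift along the world's x, y, z in units of 0.2 m (1.0 is 0.2 m), then the turn, a rotation vector about the world's x, y, z in units of 45 degrees (1.0 is 45 degrees), then the finger opening in mm, from 0 to 88.1. In form: [[tx, ty, tz, wx, wy, wz, grip], ...]. A call has 1 to 20 rows; each row is the pose to reach, as a shift and turn from the pose measured when the call began; what a row does not reach only later rows make up. A row lasts 1/10 s, in which the tool goes at most 50 mm and 8.59 degrees, less where a joint would pass 70% of its speed; a pose out of reach is approached as far as the arm can. A call with a number of a shift or a turn outside -1 to 1 is refused whole. A call with a gripper value outside its range is refused whole. The fingers move at their own pace and stop on an object; the grip force is fixed at half the most. Time passes only in rows, so rows that repeat a pose let the fingers close. It gives the time, the measured TCP pose, the force and the opening at its end, in the units of the state.
- bot.get_state(): the state, without advancing time (a new reading comes with each control period).
- bot.get_image(name): name is "side" or "top" or "wrist"; returns a dict with "frame" (480x640x3 uint8, red, green, blue), "intrinsics" (3x3 intrinsics, pixels), "k1" (the pictures are not rectified: a ray, as slopes to the right and down, at radius r is drawn at 1 + k1 r^2 times it, then the intrinsics apply), "extrinsics" (4x4, takes a point from camera to world coordinates). Camera axes: x right, y down, z forward; pixel columns grow to the right and rows downward; lengths in m; the calibration is good to about 2 mm. A picture is of the moment at which its call begins. There is no depth.
- bot.job_done(): hands the job in, once; it reports no verdict.
Trained networks look in a picture, given as the dict that the camera call returned (one of the last four; its "shot" number tells which), for a name from the list of things; names that differ only in an ending like _2 or _b are one class to them, and where a whole thing is asked for, a point or a joint stands for the part that bears it (a point fixed in the world has none). Each returns a list of dicts, best first, with "confidence" (0 to 1); they miss things now and then, are a little off and sometimes report something else, mostly with a low value. They report only what shows in the picture. A call takes as long as a camera call. They do not tell look-alikes from the thing itself.
- bot.find_in(query, picture): "box" ([left, top, right, bottom] as shares, 0 to 1, of the picture: columns of its width, rows of its height, round what is visible of it).
- bot.silhouettes(query, picture): "region" (480x640 bool, what is visible of it) and "box" ([left, top, right, bottom] as shares, 0 to 1, of the picture: columns of its width, rows of its height, round what is visible of it).
- bot.place_of(query, picture): "xy" ([column, row] as shares, 0 to 1, of the picture: columns of its width, rows of its height: a listed point, or the origin of a listed thing).
The state is a dict: "clock": time; "qpos": joint angles; "joint_vel": joint speeds; "joint_torque": joint torques, N m; "tcp_pos": TCP position; "ee_rot": TCP orientation; "wrist_force": force on the tool from outside, world axes, zero at the start; "torque": the same for the moment, N m; "grip_width": opening from 0.0 (shut) to 1.0 (fully open).
Only numpy, scipy, OpenCV 4.12 (cv2) and the standard library are available. Lean on these libraries where they do the work, as an engineer would, in place of code of your own. Each camera call takes 0.05 s, during which the arm holds its last target.

TASK

Lift the steel cover off the bun tray and stand it, open side down, in the middle of the black rubber mat; then put the two buns, one at a time, into the snack iron's pockets, the round one in the round pocket and the long one in the long pocket, each upright and fully down. Do not knock the heat-lamp bar above the pockets, and leave the other things on the worktop where they are.

Things in the scene. Friction and masses are not known exactly. Their poses are not given: they have to be found in the camera images.
- cover: loose upside-down box of steel sheet standing over the buns in the tray: 110 (x) x 170 (y) x 60 mm tall outside, walls 2.5 mm, open below, 300 g or so. Origin: centre of its lower rim; x along its handle, z up.
- cover_handle (a point): middle of the black round bar handle on top of the cover, 90 mm above the cover's lower rim. The bar is 12 mm thick and 80 mm long, along the cover's x axis, with 24 mm free under it.
- tray: fixed aluminium tray, 140 (x) x 200 (y) mm, floor 4 mm above the worktop, rim 10 mm above the worktop. Origin: centre of its underside, on the worktop. The two buns stand in it side by side along its y axis, 90 mm apart centre to centre, in either order, under the cover.
- mat: fixed flat black rubber mat, 150 (x) x 200 (y) x 4 mm thick, on the worktop. Origin: centre of its underside.
- round_bun: rigid brown round bun standing upright: 62 mm diameter, 48 mm tall, straight sides from 9 to 36 mm above its underside, 70 g or so. Origin: centre of its underside; z up.
- long_bun: rigid brown oblong bun: 90 (x) x 44 (y) x 48 mm tall, edges rounded 10 mm, three dark cuts on top, 80 g or so. Origin: centre of its underside; x along its length, z up. In the tray its x lies within 0.1 rad of the tray's x.
- iron: fixed snack iron: steel housing 270 (x) x 310 (y) x 100 mm tall, its control face to its -x (towards the robot). Origin: centre of its underside, on the worktop. The two mould plates stand on its top at x = 0, y = +58 and -58 mm in its frame, in either order, turned as the iron is.
- lamp: fixed steel heat-lamp bar over the mould plates, on two end posts. Origin and axes are the iron's. It covers x = 5 to 65, y = -160 to 160, z = 261 to 296 mm there; posts at y = +-159, x = 33 to 57 mm. Its underside is 125 mm above the plates, its near edge 5 mm beyond the pocket centres: a vertical gripper would hit it; one leaning back to the iron's -x by 30 to 45 degrees goes under.
- round_mould: fixed dark grey cast mould plate, its pocket floor black, 110 x 110 x 36 mm, with one round pocket in the middle of its top, 72 mm diameter, 16 mm deep. Origin: centre of its underside, 100 mm above the worktop (pocket floor 20 mm, top 36 mm above the origin); z up.
- long_mould: fixed dark grey cast mould plate, its pocket floor black, 110 x 110 x 36 mm, with one oblong pocket in the middle of its top, 100 (x) x 54 (y) mm, 16 mm deep. Origin: centre of its underside, 100 mm above the worktop (pocket floor 20 mm, top 36 mm above the origin); x along the pocket's length, z up.
- squeeze_bottle: yellow plastic squeeze bottle, 58 mm diameter, 170 mm tall, upright; a bystander, loose.
- bowl: steel bowl, 120 mm across, 55 mm tall; a bystander, loose.
- cutter: plain steel ring (biscuit cutter), 72 mm diameter, 45 mm tall; a bystander, loose.
- brush: pastry brush lying on the worktop; a bystander, loose.
- tin: food tin, 84 mm diameter, 110 mm tall; a bystander, loose.
- mug: white mug, 80 mm diameter, 90 mm tall; a bystander, loose.
- spatula: long spatula lying on the worktop; a bystander, loose.
Mind the look-alikes: they are no part of the job. Leave any blue look-alike of the cover alone.

How it is judged:
On the way, in this order (a step that is already met when the one before it is completed fails the run):
1. the cover stands released in the middle of the mat, with both buns still in the tray (horizontal distance between cover and mat below 0.05 m and height (world z) of cover below 0.01 m and angle between cover's own z axis and vertical below 0.06 rad and contact force between cover and the fingers below 0.2 N and linear speed of cover below 0.03 m/s and horizontal distance between each of round_bun, long_bun and tray below 0.09 m), for 0.2 s.
2. one bun sits released in its own pocket while the other is not yet on the iron ((((z of round_bun in the frame of round_mould between 0.014 and 0.0245 m and horizontal distance between round_bun and round_mould below 0.011 m and angle between round_bun's own z axis and vertical below 0.12 rad and linear speed of round_bun below 0.03 m/s and contact force between round_bun and the fingers below 0.2 N) and horizontal distance between long_bun and iron above 0.2 m) or ((z of long_bun in the frame of long_mould between 0.014 and 0.0245 m and horizontal distance between long_bun and long_mould below 0.011 m and angle between long_bun's own z axis and vertical below 0.12 rad and linear speed of long_bun below 0.03 m/s and contact force between long_bun and the fingers below 0.2 N) and horizontal distance between round_bun and iron above 0.2 m))), for 0.2 s.
At the end, for the whole second after the job is handed in: The cover stands open side down on the mat, its centre within 50 mm of the mat's centre, tilted less than 0.06 rad; each bun sits in its own pocket, its underside within 4.5 mm of the pocket floor, within 11 mm of the pocket's centre and tilted less than 0.12 rad; all at rest and released (horizontal distance between cover and mat below 0.05 m and height (world z) of cover below 0.01 m and angle between cover's own z axis and vertical below 0.06 rad and contact force between each of cover, round_bun, long_bun and the fingers below 0.2 N and linear speed of each of cover, round_bun, long_bun below 0.03 m/s and z of round_bun in the frame of round_mould between 0.014 and 0.0245 m and horizontal distance between round_bun and round_mould below 0.011 m and angle between each of round_bun, long_bun's own z axis and vertical below 0.12 rad and z of long_bun in the frame of long_mould between 0.014 and 0.0245 m and horizontal distance between long_bun and long_mould below 0.011 m); the robot touches nothing.
It fails at once if the heat-lamp bar is knocked (more than 4 N) (contact force between lamp and anything else above 4 N).
It fails at once if a bystander is moved more than 40 mm (distance of any of squeeze_bottle, bowl, cutter, brush, tin, mug, spatula from where it was at the start of the episode above 0.04 m).
It also fails if it takes over 72 s, if anything falls off the work surface, if the arm or the gripper's body presses on something with over 40 N, if the wrist force passes 120 N, or if a joint passes its speed limit or range.

## Working session

There is one attempt and no reset: what is moved stays moved. The work goes in short steps, Python scripts to look and compute and a shell command to move; the robot and the scene stay as the last step left them, time stands still between calls to the robot, and variables do not carry over. Pictures are saved under pics/ and viewed, and the job is handed in when it is done.

```bash
mkdir -p pics; ls; python3 - <<'E'
from station import bot
import cv2
s=bot.get_state(); print(s)
for n in ("side","top","wrist"):
    p=bot.get_image(n); cv2.imwrite(f"pics/{n}0.png",p["frame"][:,:,::-1]); print(n,p["intrinsics"],p["k1"],p["extrinsics"],p["shot"])
E
```

```text
pics
{'clock': 0.0, 'qpos': array([-1.35024343e+00,  1.81575449e-01,  1.60797571e+00, -1.37920564e-05,
        1.35378514e+00, -2.06300798e-01]), 'joint_vel': array([ 0.00074315, -0.00120345,  0.00013745, -0.0006202 ,  0.00120045,
        0.00156392]), 'joint_torque': array([-5.58611882e-04, -4.33876562e+01, -3.41854692e+01,  7.00530899e-02,
        3.84084089e-02, -1.24824164e-04]), 'tcp_pos': array([ 0.23794988, -0.52288053,  0.23780639]), 'ee_rot': array([-3.06860754e+00, -6.65056751e-01,  4.06465975e-05]), 'wrist_force': array([-0.01106069, -0.03536999, -0.13784604]), 'torque': array([-0.00598083, -0.01168938,  0.06176208]), 'grip_width': 0.9997847425843006}
side [[478.27849888   0.         329.04378456]
 [  0.         478.27849888 234.38277875]
 [  0.           0.           1.        ]] 0.007224284257326615 [[-0.80560087 -0.30124504  0.51015553 -0.15092733]
 [-0.59240056  0.42163783 -0.68650063  0.8771315 ]
 [-0.00829596 -0.85526193 -0.51812953  0.8012943 ]
 [ 0.          0.          0.          1.        ]] 1
top [[556.15572343   0.         326.93267146]
 [  0.         556.15572343 246.79016922]
 [  0.           0.           1.        ]] -0.16753483438654562 [[-0.11467721 -0.97276135  0.20145595  0.25424493]
 [-0.99338986  0.11332826 -0.01825624 -0.06922738]
 [-0.00507169 -0.20221787 -0.97932743  1.4165023 ]
 [ 0.          0.          0.          1.        ]] 2
wrist [[361.58474743   0.         325.54239516]
 [  0.         361.58474743 238.07118748]
 [  0.           0.           1.        ]] -0.06586732404564144 [[ 0.41352369 -0.87211744 -0.26155177  0.30548982]
 [-0.91049209 -0.39657405 -0.11718867 -0.4927513 ]
 [-0.00152236  0.28660111 -0.95804879  0.38364582]
 [ 0.          0.          0.          1.        ]] 3
```

View pics/top0.png

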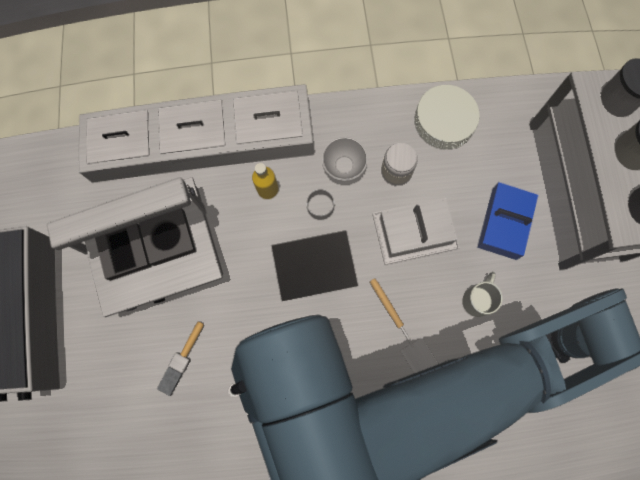

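View pics/side0.png

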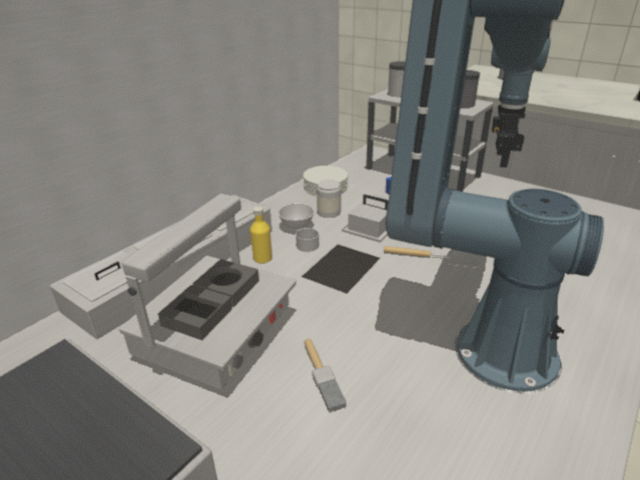

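View pics/wrist0.png

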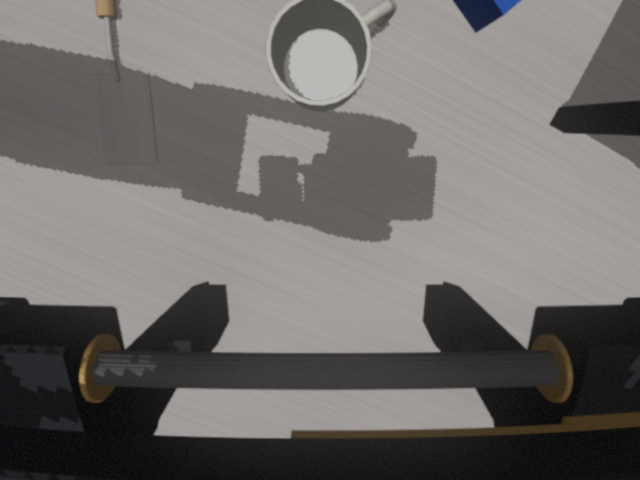

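The top view shows these handles and covers: steel cover on the tray at about (416,228) with its handle at (420,224); blue look-alike at (508,220); fixed bin lids with handles at (116,135), (190,125) and (267,116). I choose the steel one on the tray. The mat is at (314,265), the round pocket at (168,237) and the long pocket at (122,250). The bowl (345,160), cutter (320,204), tin (400,160), bottle (263,180), mug (484,298), brush and spatula are bystanders.

```bash
cat > h.py <<'E'
from station import bot
import numpy as np, cv2
from scipy.spatial.transform import Rotation as R
def cam(p): return np.array(p["intrinsics"]),float(p["k1"]),np.array(p["extrinsics"])
def ray(p,uv):
    K,k,E=cam(p); uv=np.atleast_2d(np.asarray(uv,float))
    n=cv2.undistortPoints(uv.reshape(-1,1,2),K,np.array([k,0,0,0,0.])).reshape(-1,2)
    d=np.c_[n,np.ones(len(n))]@E[:3,:3].T
    return E[:3,3],d
def at(p,uv,z):
    o,d=ray(p,uv); t=(z-o[2])/d[:,2]; return o+d*t[:,None]
def proj(p,X):
    K,k,E=cam(p); X=np.atleast_2d(X); T=np.linalg.inv(E)
    return cv2.projectPoints(X.astype(float),cv2.Rodrigues(T[:3,:3])[0],T[:3,3],K,np.array([k,0,0,0,0.]))[0].reshape(-1,2)
def rect(p,reg,z):
    ys,xs=np.nonzero(reg); W=at(p,np.c_[xs,ys],z)[:,:2]
    (c,s,a)=cv2.minAreaRect((W*1000).astype(np.float32)); return np.array(c)/1000,np.array(s),a
E
python3 - <<'E'
from h import *
p=bot.get_image("top"); 
im=p["frame"].copy()
for q,z in [("cover",.064),("tray",.01),("mat",.004),("iron",.1),("round_mould",.136),("long_mould",.136),("lamp",.296),("cover_handle",.09)]:
    for f in bot.silhouettes(q,p)[:3]:
        print(q,round(f["confidence"],2),np.round(np.array(f["box"])*[640,480,640,480]),*[np.round(v,3) for v in rect(p,f["region"],z)])
    for f in bot.place_of(q,p)[:3]:
        uv=np.array(f["xy"])*[640,480]; print("  place",round(f["confidence"],2),uv.round(1),at(p,uv,{"cover_handle":.094,"cover":.004,"round_mould":.1,"long_mould":.1}.get(q,0)).round(3))
cv2.imwrite("pics/t1.png",cv2.resize(im[150:300,360:560],None,fx=4,fy=4,interpolation=cv2.INTER_CUBIC)[:,:,::-1])
cv2.imwrite("pics/t2.png",cv2.resize(im[160:320,30:230],None,fx=3.7,fy=3.7,interpolation=cv2.INTER_CUBIC)[:,:,::-1])
E
```

```text
cover 0.77 [477. 183. 539. 258.] [ 0.547 -0.561] [125.245 190.373] 65.013
cover 0.61 [379. 200. 458. 258.] [ 0.556 -0.325] [119.635 177.777] 5.152
  place 0.97 [505.2 224.8] [[ 0.549 -0.573  0.004]]
  place 0.96 [415.5 232.7] [[ 0.555 -0.33   0.004]]
tray 0.56 [372. 210. 459. 262.] [ 0.561 -0.329] [141.367 203.135] 4.922
tray 0.2 [323. 133. 367. 179.] [ 0.781 -0.168] [115.774 120.062] 83.395
  place 0.6 [185.1 359. ] [[0.298 0.296 0.   ]]
mat 0.81 [273. 231. 358. 299.] [ 0.502 -0.057] [150.74  197.975] 4.946
mat 0.3 [380. 198. 458. 258.] [ 0.57  -0.339] [126.75  188.992] 5.131
  place 0.67 [314.  267.4] [[ 0.495 -0.056  0.   ]]
  place 0.54 [171.8 236.4] [[0.621 0.31  0.   ]]
iron 0.78 [ 50. 179. 221. 320.] [0.573 0.386] [288.41  409.763] 12.242
  place 0.9 [160.3 255.9] [[0.572 0.344 0.   ]]
round_mould 0.91 [138. 206. 195. 267.] [0.586 0.285] [119.121 117.573] 13.175
  place 0.7 [171.4 234.9] [[0.599 0.284 0.1  ]]
  place 0.7 [263.2 189.2] [[0.688 0.047 0.1  ]]
long_mould 0.65 [ 95. 227. 153. 280.] [0.561 0.399] [118.783 118.27 ] 12.986
  place 0.92 [124.1 253.3] [[0.567 0.407 0.1  ]]
  place 0.67 [419.8 221.5] [[ 0.562 -0.327  0.1  ]]
lamp 0.9 [ 46. 178. 207. 253.] [0.598 0.335] [ 95.968 348.712] 12.082
  place 0.44 [186.  359.7] [[0.296 0.294 0.   ]]
cover_handle 0.82 [379. 199. 456. 256.] [ 0.55  -0.321] [119.938 178.289] 6.161
cover_handle 0.77 [476. 183. 537. 262.] [ 0.542 -0.552] [120.375 182.499] 64.742
  place 0.75 [424.3 220.3] [[ 0.565 -0.34   0.094]]
  place 0.68 [512.7 217.3] [[ 0.547 -0.564  0.094]]
```

View pics/t1.png

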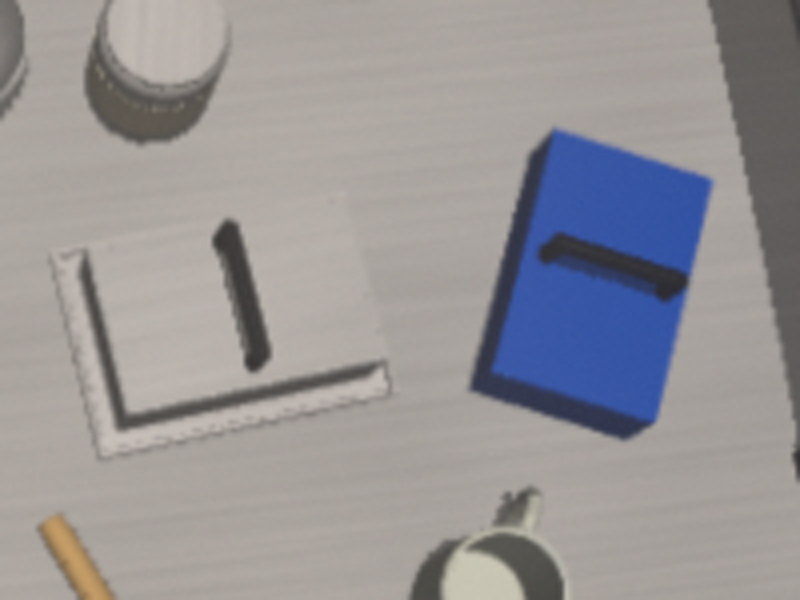

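View pics/t2.png

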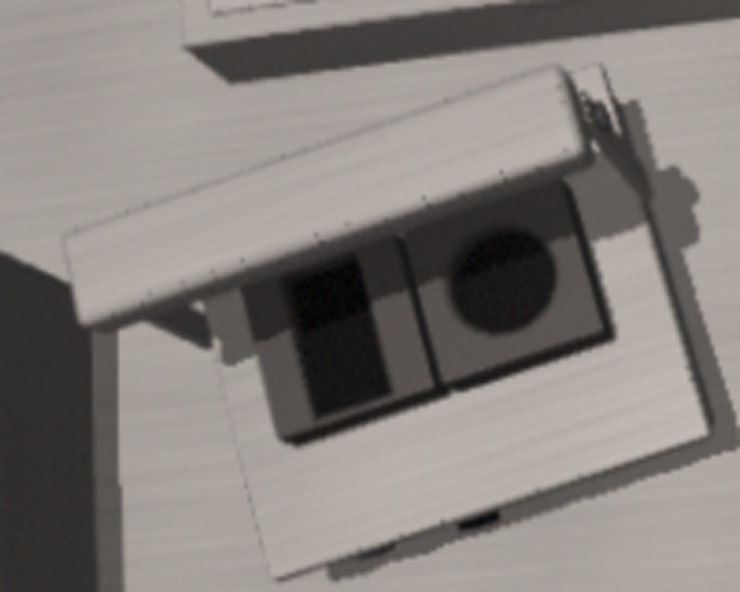

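The crop confirms the steel cover, with its handle ends at about (417,207) and (424,240); the blue one stands to its right. Next, the handle pose and the turn needed.

```bash
python3 - <<'E'
from h import *
p=bot.get_image("top"); s=bot.get_state()
im=p["frame"]
# handle mask: dark pixels
g=im.max(2); m=np.zeros(g.shape,np.uint8); m[203:245,411:430]=(g[203:245,411:430]<75)
n,l,st,c=cv2.connectedComponentsWithStats(m); k=1+np.argmax(st[1:,4]); print(st[k],c[k])
print("handle",*rect(p,l==k,.096))
T=bot.silhouettes("tray",p)[0]["region"]; print("tray",*rect(p,T,.008))
M=bot.silhouettes("mat",p)[0]["region"]; print("mat",*rect(p,M,.004))
for q in ("mug","tin","cutter","squeeze_bottle","bowl","spatula","brush"):
    f=bot.place_of(q,p); print(q,[at(p,np.array(x["xy"])*[640,480],0).round(3)[0][:2] for x in f[:2]])
Rm=R.from_rotvec(s["ee_rot"]).as_matrix(); print(Rm.round(3)); print(s["tcp_pos"])
E0=cam(bot.get_image("wrist"))[2]; print("cam in tool",Rm.T@(E0[:3,3]-s["tcp_pos"])); print((Rm.T@E0[:3,:3]).round(3))
E
```

```text
[414 206  13  36 146] [420.36986301 222.89041096]
handle [ 0.55772736 -0.32724442] [90.11276245 13.41332626] 5.137106895446777
tray [ 0.5609306  -0.32932068] [142.41065979 203.97320557] 5.169169902801514
mat [ 0.50094641 -0.05646539] [154.34695435 200.01086426] 4.43335485458374
mug [array([ 0.358, -0.46 ]), array([0.589, 0.439])]
tin [array([ 0.729, -0.299])]
cutter [array([ 0.66 , -0.086]), array([ 0.327, -0.262])]
squeeze_bottle [array([0.716, 0.053]), array([ 0.556, -0.326])]
bowl [array([ 0.762, -0.175]), array([ 0.723, -0.288])]
spatula [array([ 0.317, -0.256])]
brush [array([0.296, 0.292])]
[[ 0.91   0.414 -0.   ]
 [ 0.414 -0.91   0.   ]
 [ 0.    -0.    -1.   ]]
[ 0.2380347  -0.52340854  0.23871235]
cam in tool [ 0.07404292  0.00026898 -0.14570211]
[[-0.    -0.958 -0.287]
 [ 1.    -0.    -0.   ]
 [-0.    -0.287  0.958]]
```

```bash
python3 -m handwheel '[[1,0.6,0,0,0,-0.43,88],[1,0.6,0,0,0,-0.43,88],[1,0.6,0,0,0,-0.43,88],[1,0.6,0,0,0,-0.43,88],[1,0.6,0,0,0,-0.43,88],[1,0.6,0,0,0,-0.43,88],[1,0.6,0,0,0,-0.43,88]]'
```

```text
clock: 2.25
tcp_pos: [0.4385, -0.4029, 0.2386]
ee_rot: [3.138, 0.144, -0.001]
wrist_force: [-1.1, -0.6, -0.4]
grip_width: 0.994
```

```bash
python3 -m handwheel '[[0.6,0.38,-0.3,0,0,0,88],[0.6,0.38,-0.3,0,0,0,88],[0.6,0.38,-0.3,0,0,0,88],[0.6,0.38,-0.3,0,0,0,88],[0.6,0.38,-0.3,0,0,0,60]]'; python3 - <<'E'
from h import *
p=bot.get_image("wrist"); cv2.imwrite("pics/w1.png",p["frame"][:,:,::-1])
s=bot.get_state(); print(s["tcp_pos"])
for f in bot.place_of("cover_handle",p): uv=np.array(f["xy"])*[640,480]; print(f["confidence"],uv,at(p,uv,.094))
print(proj(p,[[.558,-.327,.094]]))
E
```

```text
clock: 2.75
tcp_pos: [0.5578, -0.327, 0.1774]
ee_rot: [-3.137, -0.144, 0.004]
wrist_force: [-0.5, -0.5, 0.5]
grip_width: 0.931
[ 0.5575172  -0.32805809  0.1784504 ]
0.88 [331.52 244.08] [[ 0.559349   -0.33096405  0.094     ]]
[[325.39661816 245.48239352]]
```

View pics/w1.png

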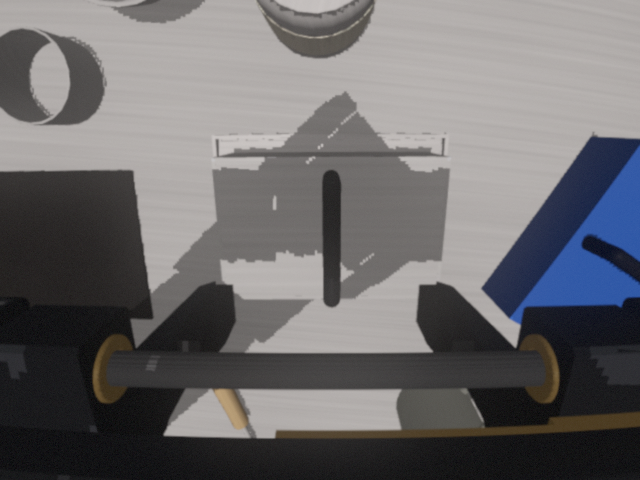

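The wrist view shows the steel cover under the gripper, with its handle at (331,240) running straight down the picture between the fingers. Descend, close, lift.

```bash
python3 -m handwheel '[[0,-0.012,-0.25,0,0,0,60],[0,-0.012,-0.4,0,0,0,60],[0,-0.012,-0.505,0,0,0,60],[0,-0.012,-0.505,0,0,0,60],[0,-0.012,-0.505,0,0,0,5],[0,-0.012,-0.505,0,0,0,5],[0,-0.012,-0.505,0,0,0,5],[0,-0.012,-0.505,0,0,0,5],[0,-0.012,-0.505,0,0,0,5],[0,-0.012,-0.505,0,0,0,5]]'
```

```text
clock: 3.85
tcp_pos: [0.5576, -0.331, 0.0785]
ee_rot: [3.137, 0.141, -0.0]
wrist_force: [0.6, -0.3, -0.6]
grip_width: 0.159
```

```bash
python3 -m handwheel '[[0,0,0,0,0,0,5],[0,0,0,0,0,0,5],[0,0,0.12,0,0,0,5],[0,0,0.3,0,0,0,5],[0,0,0.5,0,0,0,5],[0,0,0.55,0,0,0,5],[-0.05,0.2,0.55,0,0,0,5],[-0.1,0.4,0.55,0,0,0,5],[-0.15,0.6,0.55,0,0,0,5],[-0.2,0.8,0.55,0,0,0,5],[-0.28,0.95,0.55,0,0,0,5],[-0.28,0.95,0.55,0,0,0,5]]'; python3 - <<'E'
from h import *
p=bot.get_image("wrist"); cv2.imwrite("pics/w2.png",p["frame"][:,:,::-1])
p=bot.get_image("top"); cv2.imwrite("pics/t3.png",p["frame"][:,:,::-1])
E
```

```text
clock: 5.05
tcp_pos: [0.4987, -0.1365, 0.186]
ee_rot: [-3.136, -0.147, 0.008]
wrist_force: [0.3, -0.7, -3.5]
grip_width: 0.125
```

View pics/w2.png

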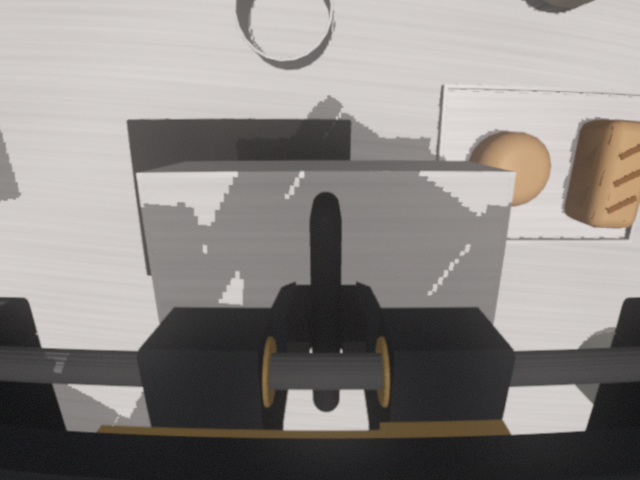

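View pics/t3.png

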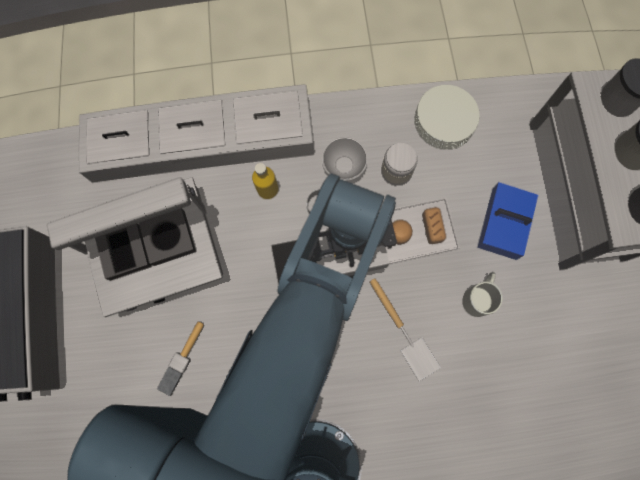

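The cover is held level, with both buns uncovered and in place: round at (401,232), long at (435,225). Move over the mat and set down.

```bash
python3 -m handwheel '[[0.01,0.2,0,0,0,0,5],[0.01,0.35,0,0,0,0,5],[0.01,0.4,0,0,0,0,5],[0.01,0.4,-0.15,0,0,0,5],[0.01,0.4,-0.35,0,0,0,5],[0.01,0.4,-0.48,0,0,0,5],[0.01,0.4,-0.52,0,0,0,5],[0.01,0.4,-0.535,0,0,0,5],[0.01,0.4,-0.535,0,0,0,5],[0.01,0.4,-0.535,0,0,0,5]]'
```

```text
clock: 6.15
tcp_pos: [0.5043, -0.0609, 0.0818]
ee_rot: [3.136, 0.143, 0.002]
wrist_force: [-0.2, 0.2, -2.9]
grip_width: 0.123
```

```bash
python3 -m handwheel '[[0,0,0,0,0,0,60],[0,0,0,0,0,0,60],[0,0,0,0,0,0,60],[0,0,0,0,0,0,60],[0,0,0,0,0,0,60],[0,0,0.2,0,0,0,60],[0,0,0.45,0,0,0,60],[0,0,0.7,0,0,0,60]]'; python3 - <<'E'
from h import *
p=bot.get_image("wrist"); cv2.imwrite("pics/w3.png",p["frame"][:,:,::-1])
E
```

```text
clock: 6.95
tcp_pos: [0.5036, -0.0607, 0.2228]
ee_rot: [3.137, 0.143, -0.001]
wrist_force: [0.6, -0.4, -0.4]
grip_width: 0.679
```

View pics/w3.png

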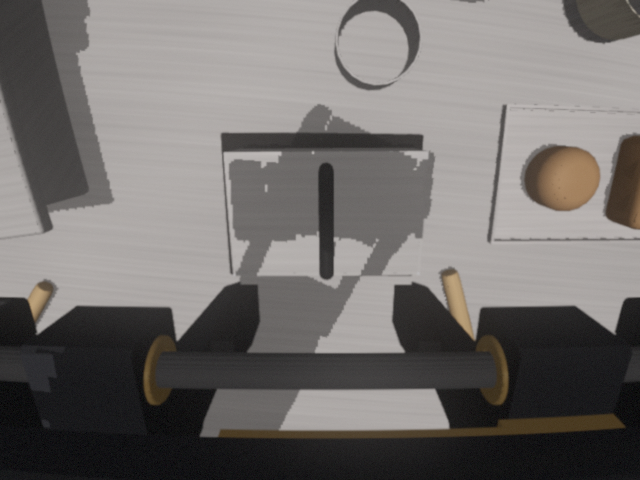

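The cover stands flat in the middle of the mat, handle at (326,220), released. Next, a close look at the pockets from the near side with the gripper leaned.

```bash
python3 -m handwheel '[[-0.1,0.25,0.2,0,0,0.18,60],[-0.2,0.5,0.3,0,0,0.18,60],[-0.3,0.75,0.38,0,0,0.18,60],[-0.42,1,0.38,0,0,0.18,60],[-0.42,1,0.38,0,0,0.18,60]]'
python3 -m handwheel '[[0,0.25,0,0.15,-0.65,0,60],[0,0.5,0,0.15,-0.65,0,60],[0,0.75,0,0.15,-0.65,0,60],[0,0.8,0,0.15,-0.65,0,60],[0,0.8,0,0.15,-0.65,0,60],[0,0.8,0,0.15,-0.65,0,60]]'
python3 - <<'E'
from h import *
p=bot.get_image("wrist"); cv2.imwrite("pics/w4.png",p["frame"][:,:,::-1])
E
```

```text
clock: 7.5
tcp_pos: [0.4233, 0.1399, 0.3094]
ee_rot: [3.115, 0.365, 0.024]
wrist_force: [-0.1, -0.1, -0.7]
grip_width: 0.679
clock: 8.1
tcp_pos: [0.4228, 0.2999, 0.3092]
ee_rot: [-2.961, -0.347, -0.816]
wrist_force: [0.5, 0.1, 0.5]
grip_width: 0.686
```

View pics/w4.png

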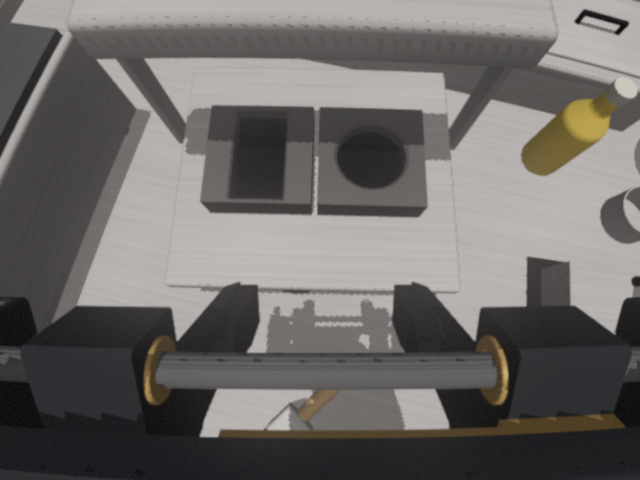

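```bash
python3 - <<'E'
import cv2
i=cv2.imread("pics/w4.png")
cv2.imwrite("pics/w4z.png",cv2.convertScaleAbs(cv2.resize(i[95:225,195:435],None,fx=3.3,fy=3.3,interpolation=cv2.INTER_CUBIC),alpha=1.8))
E
```

```text
(no output)
```

View pics/w4z.png

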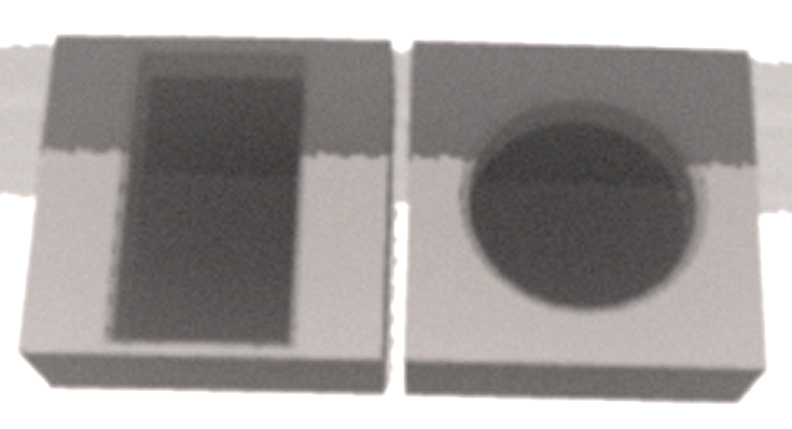

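```bash
cat > fit.py <<'E'
from h import *
from scipy.optimize import least_squares
p=bot.get_image("wrist")
z=np.array([[57,36],[391,41],[23,352],[383,359],[413,41],[748,51],[407,362],[764,370]],float)/3.3+[195,95]-.35
m=np.array([[55,113],[55,3],[-55,113],[-55,3],[55,-3],[55,-113],[-55,-3],[-55,-113]])/1000
W=at(p,z,.136)[:,:2]
def P(a): c,s=np.cos(a[2]),np.sin(a[2]); return m@np.array([[c,s],[-s,c]])+a[:2]
r=least_squares(lambda a:(P(a)-W).ravel(),[.57,.34,.22]); a=r.x
print("iron",a,np.degrees(a[2])); print(((P(a)-W)*1000).round(1))
c,s=np.cos(a[2]),np.sin(a[2])
print("long",a[0]-s*.058,a[1]+c*.058,"round",a[0]+s*.058,a[1]-c*.058)
E
python3 fit.py
python3 - <<'E'
from h import *
# independent from top image
p=bot.get_image("top")
W=at(p,[[278/3.7+30,578/3.7+160],[712/3.7+30,432/3.7+160]],.1)[:,:2]; d=W[0]-W[1]; print(np.linalg.norm(d),np.degrees(np.arctan2(-d[0],d[1])))
u=d/np.linalg.norm(d); x=np.array([u[1],-u[0]]); print(W.mean(0)+x*.135)
for q in("round_bun","long_bun"):
    for f in bot.silhouettes(q,p)[:2]: print(q,f["confidence"],rect(p,f["region"],.03), np.array(f["box"])*[640,480,640,480])
    for f in bot.place_of(q,p)[:2]: print(q,f["confidence"],at(p,np.array(f["xy"])*[640,480],.004))
cv2.imwrite("pics/t4.png",p["frame"][:,:,::-1])
E
```

```text
iron [0.5804262  0.34442852 0.20874003] 11.95992287220989
[[ 0.2  0.6]
 [ 0.6 -0.7]
 [-1.1  1.6]
 [-0.7 -0.2]
 [ 0.2  0.3]
 [ 0.6 -0.8]
 [-0.1  1.1]
 [ 0.4 -1.8]]
long 0.5684070098202664 0.4011695047304375 round 0.5924453937239326 0.287687540968349
0.30487627884411106 12.293282059333674
[0.58042728 0.3423468 ]
round_bun 0.77 (array([ 0.55928552, -0.28365445]), array([62.00376129, 63.8386879 ]), 82.1204605102539) [385.984 218.208 413.504 244.32 ]
round_bun 0.5 (array([0.31099832, 0.29095984]), array([ 42.5585556 , 173.81715393]), 56.379215240478516) [168.896 324.288 200.384 388.704]
round_bun 0.55 [[ 0.55782911 -0.28072353  0.004     ]]
long_bun 0.6 [[ 0.55585513 -0.37337704  0.004     ]]
```

View pics/t4.png

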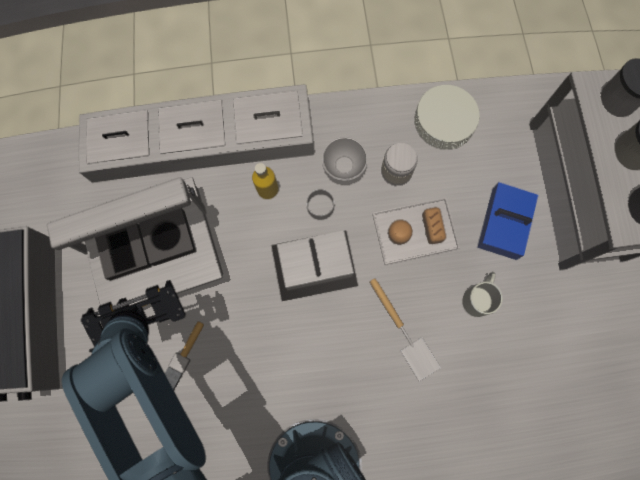

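Iron fit: centre (0.580, 0.344), yaw 12°, residuals about 1 mm, and the top view agrees within 2 mm. Now to the buns.

```bash
python3 -m handwheel '[[0,-0.25,0,0,0,-0.15,80],[0,-0.5,0,0,0,-0.15,80],[0,-0.75,0,0,0,-0.15,80],[0,-1,0,0,0,-0.15,80]]'
python3 -m handwheel '[[0,-0.25,0,0,-0.18,0,80],[0,-0.5,0,0,-0.18,0,80],[0,-0.75,0,0,-0.18,0,80],[0,-1,0,0,-0.18,0,80]]'
python3 -m handwheel '[[0,-0.25,-0.1,0,0,0,80],[0,-0.5,-0.2,0,0,0,80],[0,-0.75,-0.3,0,0,0,80],[0,-1,-0.4,0,0,0,80],[0,-1,-0.4,0,0,0,80],[0,-1,-0.4,0,0,0,80]]'
python3 - <<'E'
from h import *
p=bot.get_image("wrist"); cv2.imwrite("pics/w5.png",p["frame"][:,:,::-1])
s=bot.get_state(); print(s["tcp_pos"]); M=R.from_rotvec(s["ee_rot"]).as_matrix(); print(M.round(3)); 
print("yaw",np.degrees(np.arctan2(M[0,1],-M[1,1])),"lean",np.degrees(np.arccos(-M[2,2])), "yawz",np.degrees(np.arctan2(M[1,2],M[0,2])))
for q in("round_bun","long_bun"):
    for f in bot.silhouettes(q,p)[:1]: print(q,f["confidence"], np.array(f["box"])*[640,480,640,480])
    for f in bot.place_of(q,p)[:1]: print(q,f["confidence"],at(p,np.array(f["xy"])*[640,480],.004))
E
```

```text
clock: 8.85
tcp_pos: [0.4239, 0.1012, 0.3099]
ee_rot: [-3.005, -0.171, -0.831]
wrist_force: [0.8, -1.6, -0.8]
grip_width: 0.908
clock: 9.25
tcp_pos: [0.4235, -0.0633, 0.3104]
ee_rot: [-2.946, -0.174, -1.049]
wrist_force: [0.9, 0.0, -0.4]
grip_width: 0.908
clock: 9.85
tcp_pos: [0.4226, -0.2658, 0.229]
ee_rot: [-2.946, -0.166, -1.047]
wrist_force: [0.1, 1.0, 0.2]
grip_width: 0.906
[ 0.42293817 -0.26426489  0.22963885]
[[ 0.77   0.105  0.629]
 [ 0.098 -0.994  0.047]
 [ 0.63   0.026 -0.776]]
yaw 6.051286310431466 lean 39.100436331622596 yawz 4.23488051445216
round_bun 0.74 [323.584 199.104 380.8   255.408]
round_bun 0.95 [[ 0.55716378 -0.28662444  0.004     ]]
long_bun 0.55 [409.216 182.304 458.496 271.392]
long_bun 0.67 [[ 0.5606444  -0.37602431  0.004     ]]
```

View pics/w5.png

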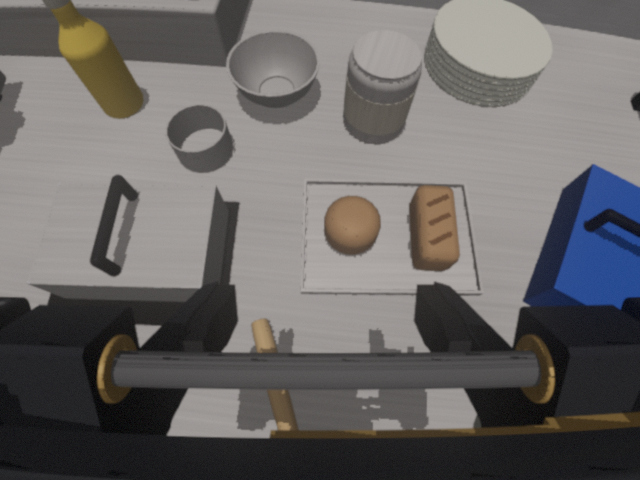

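The wrist view shows the round bun at (352,224) and the long bun at (435,227), upright in the tray; positions (0.5575,-0.286) and (0.562,-0.375) agree with the tray fit. Grasp the round bun leaned.

```bash
python3 -m handwheel '[[0.25,-0.107,0,0,0,0,80],[0.5,-0.107,-0.2,0,0,0,80],[0.69,-0.107,-0.4,0,0,0,80],[0.69,-0.107,-0.6,0,0,0,80],[0.69,-0.107,-0.6,0,0,0,80],[0.69,-0.107,-0.6,0,0,0,80]]'
python3 - <<'E'
from h import *
p=bot.get_image("wrist"); cv2.imwrite("pics/w6.png",p["frame"][:,:,::-1])
s=bot.get_state(); print(s["tcp_pos"])
for q in("round_bun","long_bun"):
    for f in bot.place_of(q,p)[:1]: print(q,f["confidence"],at(p,np.array(f["xy"])*[640,480],.004))
E
```

```text
clock: 10.7
tcp_pos: [0.5616, -0.2818, 0.1103]
ee_rot: [-2.944, -0.178, -1.047]
wrist_force: [-0.4, 0.7, -0.4]
grip_width: 0.905
[ 0.56212125 -0.2833662   0.11259822]
round_bun 0.98 [[ 0.55711289 -0.2864231   0.004     ]]
long_bun 0.54 [[ 0.55710685 -0.28577891  0.004     ]]
```

View pics/w6.png

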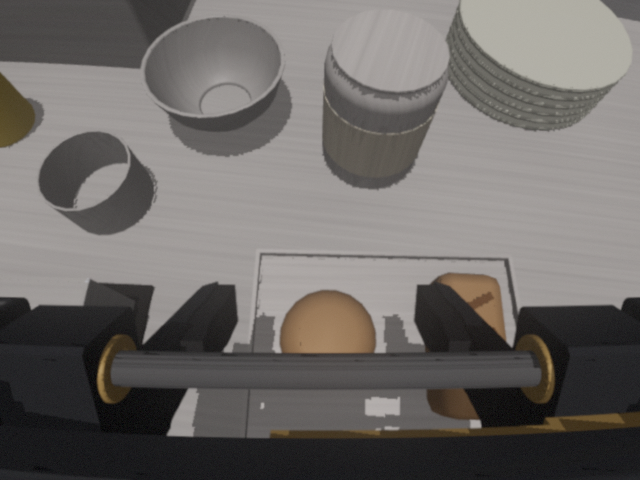

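```bash
python3 -m handwheel '[[0,-0.018,-0.1,0,0,0,75],[0,-0.018,-0.22,0,0,0,75],[0,-0.018,-0.34,0,0,0,75],[0,-0.018,-0.41,0,0,0,75],[0,-0.018,-0.41,0,0,0,75],[0,-0.018,-0.41,0,0,0,50],[0,-0.018,-0.41,0,0,0,50],[0,-0.018,-0.41,0,0,0,50],[0,-0.018,-0.41,0,0,0,50],[0,-0.018,-0.41,0,0,0,50]]'
```

```text
clock: 11.85
tcp_pos: [0.5636, -0.2901, 0.0352]
ee_rot: [-2.95, -0.18, -1.061]
wrist_force: [-2.5, -0.0, 9.3]
grip_width: 0.685
```

```bash
python3 - <<'E'
from h import *
p=bot.get_image("wrist"); cv2.imwrite("pics/w7.png",p["frame"][:,:,::-1])
s=bot.get_state(); print(s)
E
```

```text
{'clock': 11.9, 'qpos': array([-0.94190125,  0.4173326 ,  1.9875369 ,  1.11147712,  0.64264295,
       -0.38743349]), 'joint_vel': array([-0.00016939, -0.00079535, -0.00178944, -0.00094333,  0.00210413,
        0.00176206]), 'joint_torque': array([  0.6907437 , -37.82142878, -19.8253423 ,   1.23678513,
         0.49351886,   0.0479737 ]), 'tcp_pos': array([ 0.5636318 , -0.29013722,  0.03518797]), 'ee_rot': array([-2.94968851, -0.1800115 , -1.06151437]), 'wrist_force': array([-3.65574636,  0.82995525,  8.81877358]), 'torque': array([ 0.08030173, -0.11996527,  0.03827897]), 'grip_width': 0.6818345601641603}
```

View pics/w7.png

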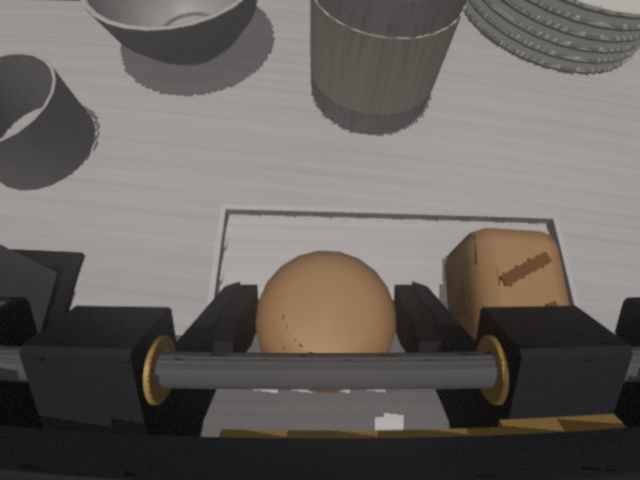

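The opening of 60 mm with an upward push shows the pads sit on the dome rather than the straight side. Open, go further forward and lower, and grip again.

```bash
python3 -m handwheel '[[0,0,0,0,0,0,75],[0,0,0,0,0,0,75],[0,0,0,0,0,0,75],[0,0,0,0,0,0,75]]'
python3 - <<'E'
from h import *
p=bot.get_image("wrist")
s=bot.get_state(); print(s["tcp_pos"],s["wrist_force"]); M=R.from_rotvec(s["ee_rot"]).as_matrix()
print("yaw",np.degrees(np.arctan2(M[0,1],-M[1,1])),"lean",np.degrees(np.arccos(-M[2,2])))
for q in("round_bun","long_bun"):
    for f in bot.place_of(q,p)[:1]: print(q,f["confidence"],at(p,np.array(f["xy"])*[640,480],.004))
E
```

```text
clock: 12.3
tcp_pos: [0.5636, -0.29, 0.0351]
ee_rot: [-2.95, -0.18, -1.061]
wrist_force: [0.2, 0.7, 0.4]
grip_width: 0.85
[ 0.56354295 -0.28996618  0.03501889] [-0.03744539 -0.04450257 -0.34787255]
yaw 6.221807614304836 lean 39.50216565819088
round_bun 0.7 [[ 0.55723585 -0.29130335  0.004     ]]
long_bun 0.76 [[ 0.56260921 -0.37671633  0.004     ]]
```

```bash
python3 -m handwheel '[[0.015,0,-0.02,0,0,0,75],[0.028,0,-0.045,0,0,0,75],[0.028,0,-0.045,0,0,0,75],[0.028,0,-0.045,0,0,0,50],[0.028,0,-0.045,0,0,0,50],[0.028,0,-0.045,0,0,0,50],[0.028,0,-0.045,0,0,0,50],[0.028,0,-0.045,0,0,0,50]]'
```

```text
clock: 13.25
tcp_pos: [0.5691, -0.29, 0.026]
ee_rot: [-2.95, -0.18, -1.061]
wrist_force: [0.0, 0.5, -0.9]
grip_width: 0.691
```

```bash
python3 -m handwheel '[[0,0,0.05,0,0,0,50],[0,0,0.15,0,0,0,50],[0,0,0.3,0,0,0,50],[0,0,0.5,0,0,0,50],[0,0,0.7,0,0,0,50],[-0.1,0.1,0.85,0,0,0,50],[-0.25,0.3,0.85,0,0,0,50],[-0.4,0.5,0.85,0,0,0,50],[-0.5,0.7,0.85,0,0,0,50],[-0.5,0.9,0.85,0,0,0,50],[-0.5,1,0.85,0,0,0,50]]'
python3 - <<'E'
from h import *
p=bot.get_image("wrist"); cv2.imwrite("pics/w8.png",p["frame"][:,:,::-1])
p=bot.get_image("side"); cv2.imwrite("pics/s8.png",p["frame"][:,:,::-1])
E
```

```text
clock: 14.35
tcp_pos: [0.468, -0.0874, 0.1955]
ee_rot: [-2.949, -0.181, -1.061]
wrist_force: [-0.3, 0.4, -0.9]
grip_width: 0.69
```

View pics/w8.png

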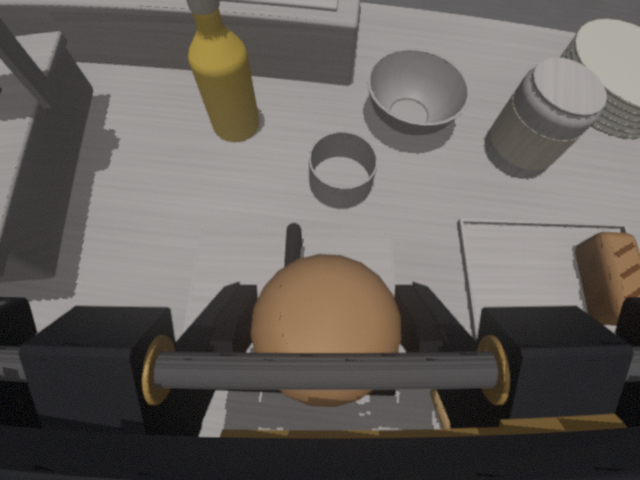

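View pics/s8.png

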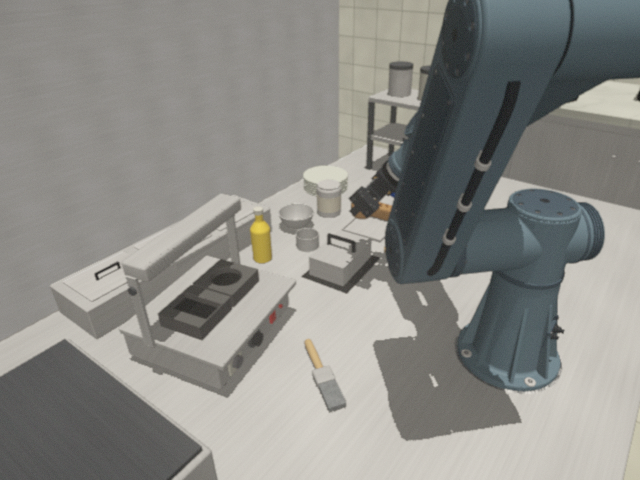

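The round bun is held between the pads at (326,330). Carry on to the iron front.

```bash
python3 -m handwheel '[[-0.05,0.2,0,0,0,0.14,50],[-0.1,0.4,0,0,0,0.14,50],[-0.1,0.6,0,0,0,0.14,50],[-0.1,0.8,0,0,0,0.14,50],[-0.1,1,0,0,0,0.14,50],[-0.1,1,0,0,0,0.14,50]]'
python3 -m handwheel '[[0,0.2,0,0,0,0,50],[0,0.4,0,0,0,0,50],[0,0.6,0,0,0,0,50],[0.1,0.81,0,0,0,0,50],[0.2,0.81,0,0,0,0,50],[0.2,0.81,0,0,0,0,50],[0.2,0.81,0,0,0,0,50]]'
python3 - <<'E'
from h import *
p=bot.get_image("side"); cv2.imwrite("pics/s9.png",cv2.resize(p["frame"][150:400,60:360],None,fx=2.6,fy=2.4)[:,:,::-1])
s=bot.get_state(); print(s["tcp_pos"],s["wrist_force"]); M=R.from_rotvec(s["ee_rot"]).as_matrix()
print("yaw",np.degrees(np.arctan2(M[0,1],-M[1,1])),"lean",np.degrees(np.arccos(-M[2,2])), "yawz",np.degrees(np.arctan2(M[1,2],M[0,2])))
p=bot.get_image("wrist"); cv2.imwrite("pics/w9.png",p["frame"][:,:,::-1])
for f in bot.place_of("round_bun",p)[:2]: print(f["confidence"],np.array(f["xy"])*[640,480],at(p,np.array(f["xy"])*[640,480],s["tcp_pos"][2]-.022))
for f in bot.silhouettes("round_bun",p)[:2]: print(f["confidence"],np.array(f["box"])*[640,480,640,480])
E
```

```text
clock: 15.05
tcp_pos: [0.4473, 0.1188, 0.1958]
ee_rot: [-2.893, -0.358, -1.044]
wrist_force: [-0.2, -0.4, -0.0]
grip_width: 0.688
clock: 15.75
tcp_pos: [0.4879, 0.2795, 0.1941]
ee_rot: [-2.898, -0.357, -1.039]
wrist_force: [-0.7, -0.3, -0.5]
grip_width: 0.687
[0.48745258 0.27900772 0.19456046] [ 0.32339346  0.21147818 -0.52766887]
yaw 13.2509670292926 lean 39.31533273819922 yawz 10.665298762923864
0.9 [323.328 337.2  ] [[0.47568608 0.27627434 0.17256046]]
0.61 [251.52  254.4   401.408 407.616]
0.43 [258.176 112.992 424.32  267.6  ]
```

View pics/s9.png

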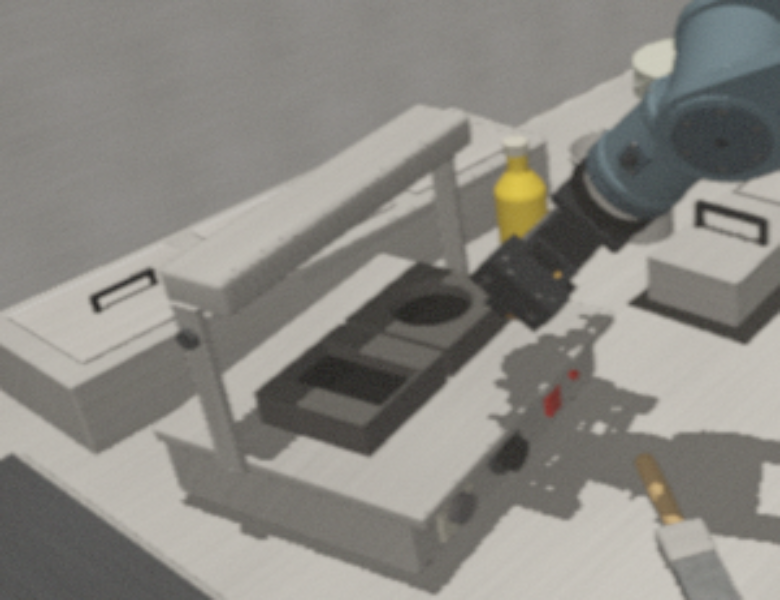

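View pics/w9.png

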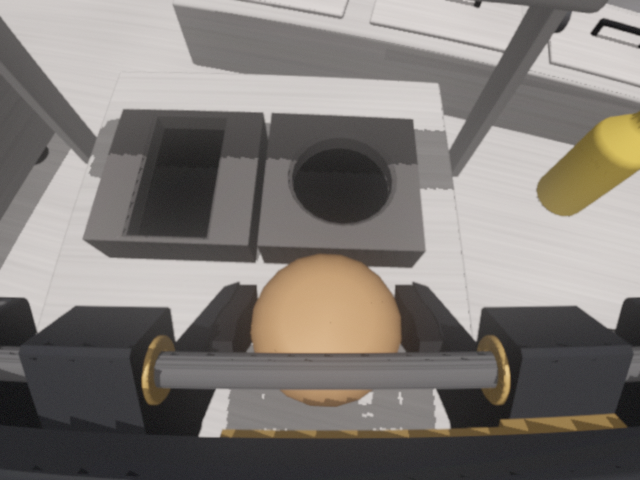

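```bash
python3 - <<'E'
from h import *
p=bot.get_image("wrist"); s=bot.get_state()
a=np.linspace(0,6.283,25); c=np.array([.5924,.2877])
im=p["frame"].copy()
for r,z,col in((.036,.136,(0,255,0)),):
    for u in proj(p,np.c_[c[0]+r*np.cos(a),c[1]+r*np.sin(a),a*0+z]): cv2.circle(im,tuple(int(v) for v in u.round()),1,col,-1)
cv2.imwrite("pics/w10.png",cv2.resize(im[90:270,80:440],None,fx=2.2,fy=2.2)[:,:,::-1]); print(s["tcp_pos"])
E
```

```text
[0.48737633 0.27938962 0.19634324]
```

View pics/w10.png

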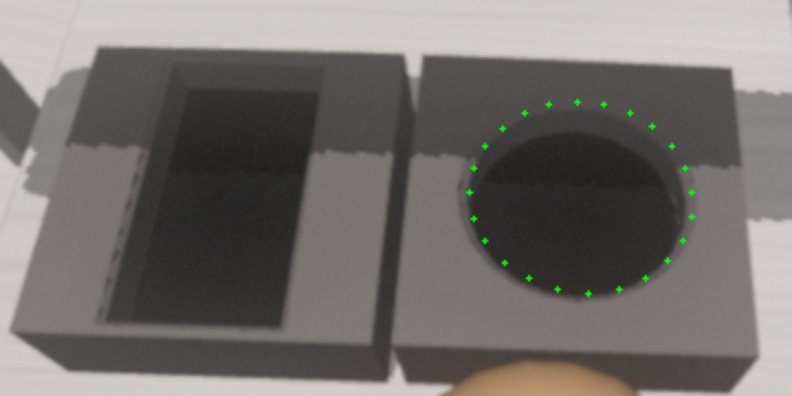

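The pocket fit lands within 2 mm of the rim at (342,181). Go in under the lamp in steps.

```bash
python3 -m handwheel '[[0.12,0.01,-0.07,0,0,0,50],[0.25,0.025,-0.145,0,0,0,50],[0.35,0.035,-0.145,0,0,0,50],[0.45,0.045,-0.145,0,0,0,50],[0.53,0.05,-0.145,0,0,0,50],[0.577,0.056,-0.145,0,0,0,50],[0.577,0.056,-0.145,0,0,0,50]]'
python3 - <<'E'
from h import *
s=bot.get_state(); print(s["tcp_pos"],s["wrist_force"])
p=bot.get_image("wrist"); cv2.imwrite("pics/w11.png",p["frame"][:,:,::-1])
for f in bot.place_of("round_bun",p)[:2]: print(f["confidence"],np.array(f["xy"])*[640,480],at(p,np.array(f["xy"])*[640,480],s["tcp_pos"][2]-.022))
p=bot.get_image("side"); cv2.imwrite("pics/s11.png",cv2.resize(p["frame"][170:370,100:320],None,fx=3.2,fy=3)[:,:,::-1])
E
```

```text
clock: 16.7
tcp_pos: [0.6038, 0.2899, 0.1683]
ee_rot: [-2.893, -0.353, -1.048]
wrist_force: [-0.6, -0.6, -0.8]
grip_width: 0.687
[0.60376191 0.28994826 0.16827477] [-0.60733797 -0.59603215 -0.83626863]
```

View pics/s11.png

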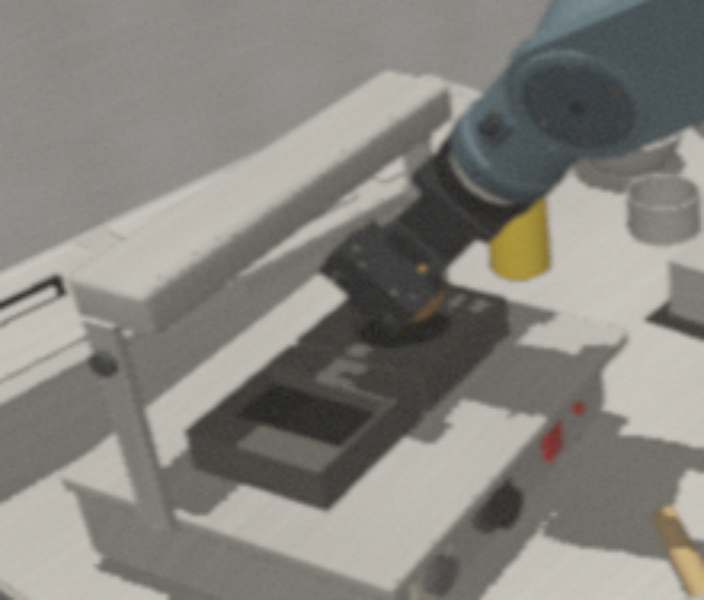

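View pics/w11.png

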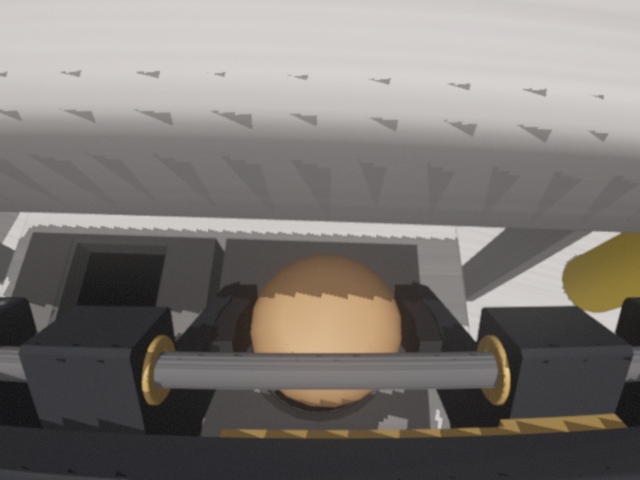

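```bash
python3 -m handwheel '[[-0.005,0,-0.03,0,0,0,50],[-0.005,0,-0.06,0,0,0,50],[-0.005,0,-0.06,0,0,0,50]]'; python3 -m handwheel '[[0,0,-0.02,0,0,0,50],[0,0,-0.04,0,0,0,50],[0,0,-0.04,0,0,0,50]]'
```

```text
clock: 17.15
tcp_pos: [0.5997, 0.2901, 0.1535]
ee_rot: [-2.896, -0.356, -1.041]
wrist_force: [-1.0, 0.0, -0.3]
grip_width: 0.689
clock: 17.45
tcp_pos: [0.5992, 0.29, 0.1445]
ee_rot: [-2.897, -0.356, -1.039]
wrist_force: [0.4, -0.2, -0.4]
grip_width: 0.689
```

```bash
python3 -m handwheel '[[0.014,0,0,0,0,0,50],[0.014,0,-0.005,0,0,0,50],[0.014,0,-0.005,0,0,0,76],[0.014,0,-0.005,0,0,0,76],[0.014,0,-0.005,0,0,0,76],[0.014,0,-0.005,0,0,0,76]]'
python3 - <<'E'
from h import *
s=bot.get_state(); print(s["tcp_pos"],s["wrist_force"])
p=bot.get_image("wrist"); cv2.imwrite("pics/w12.png",p["frame"][:,:,::-1])
E
```

```text
clock: 18.05
tcp_pos: [0.6023, 0.29, 0.1439]
ee_rot: [-2.896, -0.356, -1.041]
wrist_force: [0.7, -0.7, 1.3]
grip_width: 0.866
[0.60229334 0.2900153  0.14390977] [ 0.7437901  -0.66393033  1.30735431]
```

View pics/w12.png

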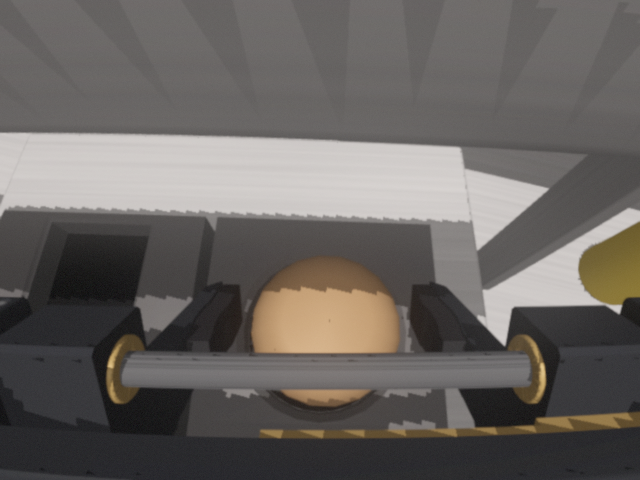

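The bun sits in the round pocket at (326,330), fingers open. Back out along the tool axis and check.

```bash
python3 -m handwheel '[[-0.08,-0.017,0.1,0,0,0,76],[-0.16,-0.035,0.2,0,0,0,76],[-0.28,-0.06,0.3,0,0,0,76],[-0.45,-0.08,0.35,0,0,0,76],[-0.65,-0.08,0.5,0,0,0,76],[-0.8,-0.08,0.7,0,0,0,76],[-0.8,-0.08,0.8,0,0,0,76],[-0.8,-0.08,0.8,0,0,0,76]]'
python3 - <<'E'
from h import *
s=bot.get_state(); print(s["tcp_pos"],s["wrist_force"])
p=bot.get_image("wrist"); cv2.imwrite("pics/w13.png",p["frame"][:,:,::-1])
for f in bot.place_of("round_bun",p)[:1]: print(f["confidence"],at(p,np.array(f["xy"])*[640,480],.12))
E
```

```text
clock: 18.9
tcp_pos: [0.443, 0.2752, 0.3088]
ee_rot: [-2.889, -0.356, -1.051]
wrist_force: [0.1, 0.8, -0.1]
grip_width: 0.862
[0.44303518 0.27516234 0.30879379] [ 0.07663529  0.77101821 -0.13127575]
0.95 [[0.588599   0.28646724 0.12      ]]
```

View pics/w13.png

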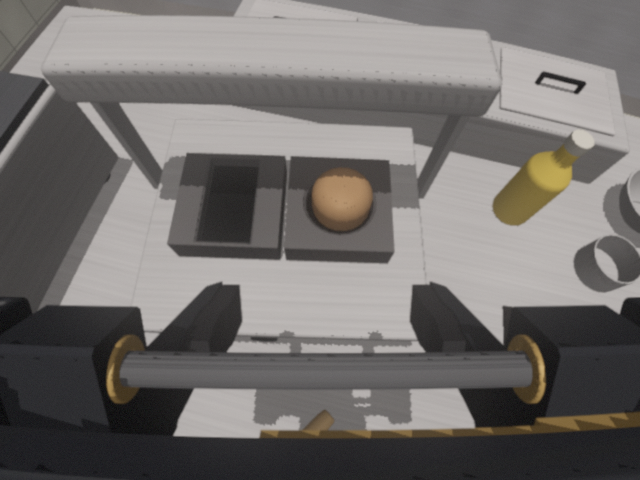

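The round bun is fully down in its pocket at (342,199), about 3 mm off centre. Now the long bun.

```bash
python3 -m handwheel '[[0,-0.25,0,0,0,-0.14,64],[0,-0.5,0,0,0,-0.14,64],[0,-0.75,0,0,0,-0.14,64],[0,-1,0,0,0,-0.14,64],[0,-1,0,0,0,-0.14,64]]'
python3 -m handwheel '[[0,-0.25,0,0,0,0,64],[0,-0.5,0,0,0,0,64],[0,-0.75,0,0,0,0,64],[0,-1,0,0,0,0,64],[0,-1,0,0,0,0,64]]'
python3 -m handwheel '[[0,-0.25,-0.1,0,0,0,64],[0,-0.5,-0.2,0,0,0,64],[0,-0.75,-0.3,0,0,0,64],[0,-1,-0.4,0,0,0,64],[0,-1,-0.5,0,0,0,64],[0,-1,-0.5,0,0,0,64],[0,-1,-0.5,0,0,0,64]]'
python3 - <<'E'
from h import *
p=bot.get_image("wrist"); cv2.imwrite("pics/w14.png",p["frame"][:,:,::-1])
s=bot.get_state(); print(s["tcp_pos"]); M=R.from_rotvec(s["ee_rot"]).as_matrix()
print("yaw",np.degrees(np.arctan2(M[0,1],-M[1,1])),"lean",np.degrees(np.arccos(-M[2,2])), "yawz",np.degrees(np.arctan2(M[1,2],M[0,2])))
for f in bot.place_of("long_bun",p)[:1]: print(f["confidence"],np.array(f["xy"])*[640,480],at(p,np.array(f["xy"])*[640,480],.004))
for f in bot.silhouettes("long_bun",p)[:1]:
    b=np.array(f["box"])*[640,480,640,480]; print(b,rect(p,f["region"],.035))
    x0,y0,x1,y1=[int(v) for v in b]; z=p["frame"][y0-20:y1+20,x0-40:x1+40]; print(x0-40,y0-20); cv2.imwrite("pics/w14z.png",cv2.resize(z,None,fx=4,fy=4,interpolation=cv2.INTER_CUBIC)[:,:,::-1])
    cv2.imwrite("pics/m14.png",f["region"][y0-20:y1+20,x0-40:x1+40].astype(np.uint8)*255)
E
```

```text
clock: 19.5
tcp_pos: [0.4416, 0.0716, 0.3009]
ee_rot: [-2.947, -0.194, -1.05]
wrist_force: [0.8, -0.1, 0.7]
grip_width: 0.726
clock: 20.0
tcp_pos: [0.4403, -0.134, 0.2986]
ee_rot: [-2.95, -0.178, -1.046]
wrist_force: [-0.0, 0.4, 0.9]
grip_width: 0.727
clock: 20.7
tcp_pos: [0.4394, -0.3326, 0.1959]
ee_rot: [-2.945, -0.173, -1.042]
wrist_force: [0.6, -0.5, 0.0]
grip_width: 0.726
[ 0.43995644 -0.33274462  0.19747851]
yaw 6.260203563817256 lean 38.95396990175919 yawz 4.271963649572139
0.95 [374.72  232.608] [[ 0.56140968 -0.37706332  0.004     ]]
```

View pics/w14.png

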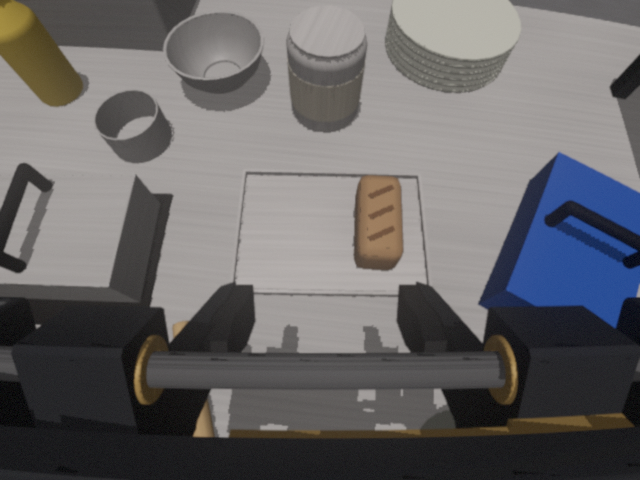

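```bash
cat > lb.py <<'E'
from h import *
from scipy.optimize import minimize
import sys
p=bot.get_image("wrist"); f=p["frame"].astype(int)
m=((f[:,:,0]-f[:,:,2])>35).astype(np.uint8)
n,l,st,c=cv2.connectedComponentsWithStats(m)
uv0=proj(p,[[.5615,-.377,.03]])[0].round().astype(int); k=l[uv0[1],uv0[0]]; print(k,st[k],uv0)
M=cv2.morphologyEx((l==k).astype(np.uint8),cv2.MORPH_CLOSE,np.ones((9,9)))
# rounded box points
d=R.random(400,random_state=0).as_matrix()[:,:,0]*.01
P=np.vstack([d+[sx*.035,sy*.012,.024+sz*.014] for sx in(-1,1) for sy in(-1,1) for sz in(-1,1)])
def cost(a):
    c,s=np.cos(a[2]),np.sin(a[2]); X=P.copy(); X[:,0]=c*P[:,0]-s*P[:,1]+a[0]; X[:,1]=s*P[:,0]+c*P[:,1]+a[1]; X[:,2]+=.004
    h=cv2.convexHull(proj(p,X).astype(np.float32))[:,0]; S=8
    I=np.zeros((480,640),np.uint8); cv2.fillConvexPoly(I,(h*S*2).round().astype(np.int32),255,cv2.LINE_AA,4)
    return np.abs(I/255.-M).sum()
best=min((minimize(cost,[.5615,-.377,y],method="Nelder-Mead",options=dict(initial_simplex=np.array([[.5615,-.377,y],[.567,-.377,y],[.5615,-.371,y],[.5615,-.377,y+.08]]))) for y in(0.,.09,.18)),key=lambda r:r.fun)
print(best.x,np.degrees(best.x[2]),best.fun,M.sum())
E
python3 lb.py
```

```text
2 [ 356  179   44   85 3452] [376 225]
[ 0.57040959 -0.37783611 -0.00598738] -0.3430517386487933 938.4156862745098 3465
```

```bash
sed -i 's/>35)/>25)/' lb.py; cat >> lb.py <<'E'
def hull(a):
    c,s=np.cos(a[2]),np.sin(a[2]); X=P.copy(); X[:,0]=c*P[:,0]-s*P[:,1]+a[0]; X[:,1]=s*P[:,0]+c*P[:,1]+a[1]; X[:,2]+=.004
    return cv2.convexHull(proj(p,X).astype(np.float32))
im=p["frame"].copy(); cv2.polylines(im,[hull(best.x).round().astype(np.int32)],True,(0,255,0),1)
cs,_=cv2.findContours(M,cv2.RETR_EXTERNAL,cv2.CHAIN_APPROX_NONE); cv2.drawContours(im,cs,-1,(0,0,255),1)
cv2.imwrite("pics/lb2.png",cv2.resize(im[150:290,300:460],None,fx=4,fy=4)[:,:,::-1])
E
python3 lb.py
```

```text
2 [ 354  179   46   93 3848] [376 226]
[ 0.56485309 -0.37638717  0.00621268] 0.3559606196494024 570.756862745098 3868
```

View pics/lb2.png

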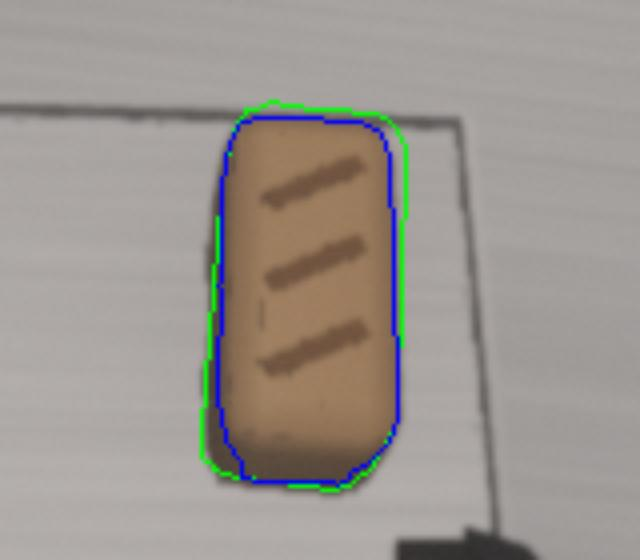

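```bash
sed -i 's/^m=.*/f=cv2.GaussianBlur(p["frame"],(0,0),0.8).astype(float); m=((f[:,:,0]\/(f[:,:,2]+1))>1.16).astype(np.uint8)/' lb.py
python3 lb.py
```

```text
2 [ 352  178   48   95 4172] [376 226]
[ 0.56354015 -0.3759487   0.02517341] 1.4423304322416872 280.26666666666665 4176
```

View pics/lb2.png

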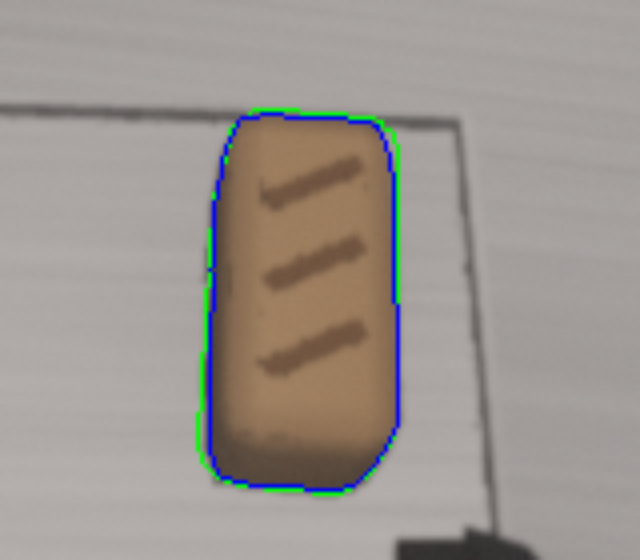

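Long bun fit: (0.563,-0.376), yaw about 1.5–2°. Approach it.

```bash
python3 -m handwheel '[[0.2,-0.07,-0.1,0.033,0,-0.09,64],[0.4,-0.15,-0.25,0.033,0,-0.09,64],[0.6,-0.215,-0.4,0.033,0,-0.09,64],[0.672,-0.215,-0.5,0.033,0,-0.09,64],[0.672,-0.215,-0.5,0.033,0,-0.09,64],[0.672,-0.215,-0.5,0.033,0,-0.09,64]]'
python3 - <<'E'
from h import *
p=bot.get_image("wrist"); cv2.imwrite("pics/w15.png",p["frame"][:,:,::-1])
s=bot.get_state(); print(s["tcp_pos"]); M=R.from_rotvec(s["ee_rot"]).as_matrix(); print(M.round(3))
for f in bot.place_of("long_bun",p)[:1]: print(f["confidence"],np.array(f["xy"])*[640,480],at(p,np.array(f["xy"])*[640,480],.004))
E
```

```text
clock: 21.6
tcp_pos: [0.5753, -0.3756, 0.1003]
ee_rot: [-2.954, -0.065, -1.049]
wrist_force: [0.0, 0.0, -0.3]
grip_width: 0.725
[ 0.57513676 -0.37644521  0.1013035 ]
[[ 0.775  0.04   0.631]
 [ 0.037 -0.999  0.018]
 [ 0.631  0.009 -0.775]]
0.73 [324.928 351.696] [[ 0.56265222 -0.37677486  0.004     ]]
```

View pics/w15.png

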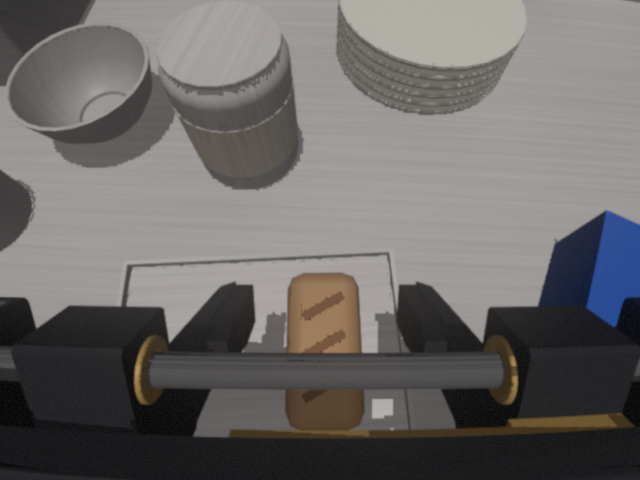

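```bash
python3 -m handwheel '[[-0.005,0,-0.1,0,0,0,64],[-0.005,0,-0.2,0,0,0,64],[-0.005,0,-0.3,0,0,0,64],[-0.005,0,-0.372,0,0,0,64],[-0.005,0,-0.372,0,0,0,64],[-0.005,0,-0.372,0,0,0,64]]'
python3 -m handwheel '[[0,0,0,0,0,0,30],[0,0,0,0,0,0,30],[0,0,0,0,0,0,30],[0,0,0,0,0,0,30],[0,0,0,0,0,0,30],[0,0,0,0,0,0,30]]'
```

```text
clock: 22.3
tcp_pos: [0.574, -0.3779, 0.0292]
ee_rot: [-2.957, -0.064, -1.055]
wrist_force: [-0.6, 0.0, -0.1]
grip_width: 0.726
clock: 22.9
tcp_pos: [0.5745, -0.3786, 0.0306]
ee_rot: [-2.957, -0.064, -1.057]
wrist_force: [-3.3, 0.9, 7.2]
grip_width: 0.497
```

Again an upward push of 7 N; regrip slightly lower and further forward.

```bash
python3 -m handwheel '[[0,0,0,0,0,0,64],[0,0,0,0,0,0,64],[0,0,0,0,0,0,64],[0.012,0.005,-0.026,0,0,0,64],[0.012,0.005,-0.026,0,0,0,64],[0.012,0.005,-0.026,0,0,0,64]]'
python3 -m handwheel '[[0,0,0,0,0,0,30],[0,0,0,0,0,0,30],[0,0,0,0,0,0,30],[0,0,0,0,0,0,30],[0,0,0,0,0,0,30],[0,0,0,0,0,0,30]]'
```

```text
clock: 23.5
tcp_pos: [0.5768, -0.3772, 0.0248]
ee_rot: [-2.956, -0.064, -1.056]
wrist_force: [0.1, 0.2, -0.1]
grip_width: 0.728
clock: 24.1
tcp_pos: [0.5768, -0.3773, 0.0249]
ee_rot: [-2.956, -0.064, -1.056]
wrist_force: [-0.2, -0.6, -0.9]
grip_width: 0.498
```

```bash
python3 -m handwheel '[[0,0,0.05,0,0,0,30],[0,0,0.15,0,0,0,30],[0,0,0.3,0,0,0,30],[0,0,0.5,0,0,0,30],[0,0,0.7,0,0,0,30],[-0.1,0.1,0.9,0,0,0,30],[-0.25,0.3,0.9,0,0,0,30],[-0.4,0.5,0.9,0,0,0,30],[-0.55,0.7,0.9,0,0,0,30],[-0.65,0.9,0.9,0,0,0,30],[-0.65,1,0.9,0,0,0,30]]'
python3 -m handwheel '[[0,0.2,0,0,0,0.22,30],[0,0.4,0,0,0,0.22,30],[0,0.6,0,0,0,0.22,30],[0,0.8,0,0,0,0.22,30],[0,1,0,0,0,0.22,30],[0,1,0,0,0,0.22,30]]'
python3 -m handwheel '[[0,0.2,0,0,0,0,30],[0,0.4,0,0,0,0,30],[0,0.6,0,0,0,0,30],[0,0.8,0,0,0,0,30],[0,1,0,0,0,0,30],[0,1,0,0,0,0,30]]'
python3 -m handwheel '[[0.03,0.2,0,0,0,0,30],[0.06,0.4,0,0,0,0,30],[0.1,0.6,0,0,0,0,30],[0.1,0.8,0,0,0,0,30],[0.1,0.8,0,0,0,0,30],[0.1,0.8,0,0,0,0,30]]'
```

```text
clock: 25.2
tcp_pos: [0.4447, -0.1741, 0.2039]
ee_rot: [-2.956, -0.064, -1.054]
wrist_force: [0.2, -0.0, -0.4]
grip_width: 0.502
clock: 25.8
tcp_pos: [0.4433, 0.0325, 0.2038]
ee_rot: [-2.881, -0.328, -1.03]
wrist_force: [1.0, 0.3, -0.3]
grip_width: 0.495
clock: 26.4
tcp_pos: [0.4434, 0.234, 0.2044]
ee_rot: [-2.88, -0.33, -1.031]
wrist_force: [0.4, -0.7, 0.0]
grip_width: 0.496
clock: 27.0
tcp_pos: [0.4634, 0.3938, 0.2039]
ee_rot: [-2.882, -0.331, -1.029]
wrist_force: [0.6, -0.4, -1.1]
grip_width: 0.492
```

```bash
python3 - <<'E'
from h import *
p=bot.get_image("wrist"); cv2.imwrite("pics/w16.png",p["frame"][:,:,::-1])
s=bot.get_state(); print(s["tcp_pos"],s["wrist_force"]); M=R.from_rotvec(s["ee_rot"]).as_matrix(); print(M.round(3))
print("yaw",np.degrees(np.arctan2(M[0,1],-M[1,1])),"lean",np.degrees(np.arccos(-M[2,2])), "yawz",np.degrees(np.arctan2(M[1,2],M[0,2])))
for f in bot.place_of("long_bun",p)[:2]: print(f["confidence"],np.array(f["xy"])*[640,480],at(p,np.array(f["xy"])*[640,480],s["tcp_pos"][2]-.021))
im=p["frame"].copy(); a=.2087; c,sn=np.cos(a),np.sin(a)
Q=np.array([[x,y] for x,y in((50,27),(50,-27),(-50,-27),(-50,27))])/1000@np.array([[c,sn],[-sn,c]])+[.567,.402]
cv2.polylines(im,[proj(p,np.c_[Q,[.136]*4]).round().astype(np.int32)],True,(0,255,0),1)
cv2.imwrite("pics/w16z.png",cv2.resize(im[60:420,120:520],None,fx=1.9,fy=1.6)[:,:,::-1])
E
```

```text
[0.46343467 0.39294495 0.20389633] [-0.39800677  0.75530772 -1.06409515]
[[ 0.754  0.221  0.619]
 [ 0.179 -0.975  0.131]
 [ 0.632  0.012 -0.774]]
yaw 12.768362026228083 lean 39.242673890102566 yawz 11.917093167186742
0.64 [324.672 343.68 ] [[0.44852622 0.39030416 0.18289633]]
```

View pics/w16z.png

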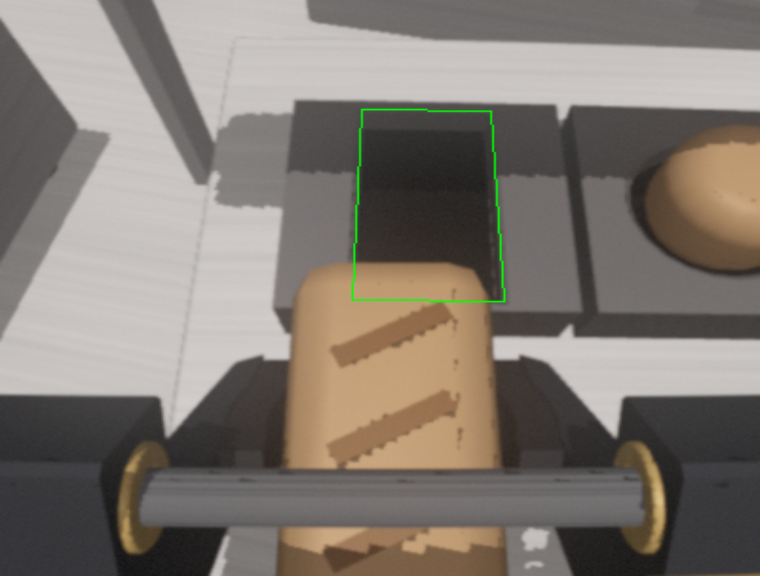

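The pocket outline fits at (424,205) of the crop; the bun is held straight. Go in.

```bash
python3 -m handwheel '[[0.12,0.01,-0.1,0,0,0,30],[0.25,0.025,-0.18,0,0,0,30],[0.35,0.035,-0.18,0,0,0,30],[0.45,0.045,-0.18,0,0,0,30],[0.53,0.05,-0.18,0,0,0,30],[0.588,0.058,-0.18,0,0,0,30],[0.588,0.058,-0.18,0,0,0,30],[0.588,0.058,-0.18,0,0,0,30]]'
python3 - <<'E'
from h import *
s=bot.get_state(); print(s["tcp_pos"],s["wrist_force"])
p=bot.get_image("wrist"); cv2.imwrite("pics/w17.png",p["frame"][:,:,::-1])
p=bot.get_image("side"); cv2.imwrite("pics/s17.png",cv2.resize(p["frame"][170:370,100:320],None,fx=3.2,fy=3)[:,:,::-1])
E
```

```text
clock: 27.9
tcp_pos: [0.581, 0.4031, 0.168]
ee_rot: [-2.883, -0.326, -1.03]
wrist_force: [-0.6, -0.1, -1.3]
grip_width: 0.497
[0.58097573 0.40311204 0.16799515] [-0.56402131 -0.12963269 -1.32630302]
```

View pics/w17.png

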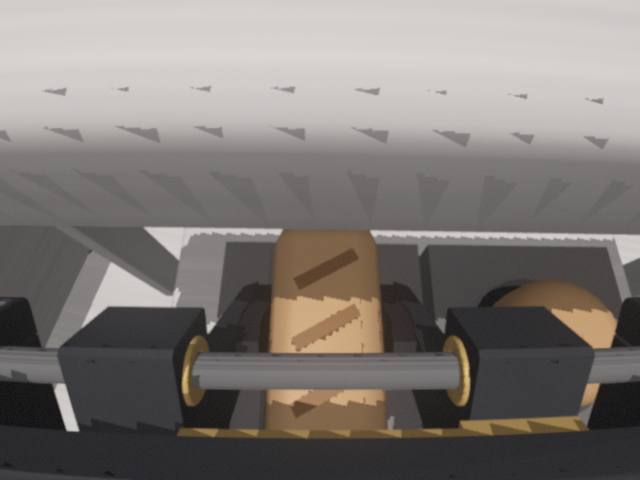

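View pics/s17.png

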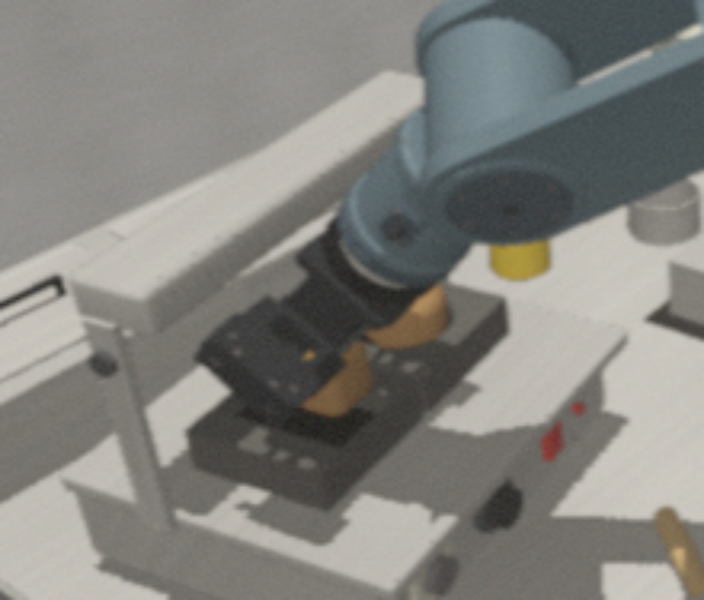

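```bash
python3 -m handwheel '[[0,0.006,-0.03,0,0,0,30],[0,0.006,-0.06,0,0,0,30],[0,0.006,-0.06,0,0,0,30]]'; python3 -m handwheel '[[0,0,-0.025,0,0,0,30],[0,0,-0.04,0,0,0,30],[0,0,-0.04,0,0,0,30]]'
```

```text
clock: 28.3
tcp_pos: [0.5792, 0.4047, 0.154]
ee_rot: [-2.885, -0.329, -1.026]
wrist_force: [0.2, -0.6, -1.7]
grip_width: 0.499
clock: 28.6
tcp_pos: [0.5787, 0.4045, 0.145]
ee_rot: [-2.886, -0.33, -1.024]
wrist_force: [-0.4, 0.0, -0.2]
grip_width: 0.497
```

```bash
python3 -m handwheel '[[0.01,0,-0.008,0,0,0,30],[0.01,0,-0.008,0,0,0,30],[0.01,0,-0.008,0,0,0,60],[0.01,0,-0.008,0,0,0,60],[0.01,0,-0.008,0,0,0,60],[0.01,0,-0.008,0,0,0,60]]'
python3 - <<'E'
from h import *
s=bot.get_state(); print(s["tcp_pos"],s["wrist_force"])
p=bot.get_image("wrist"); cv2.imwrite("pics/w18.png",p["frame"][:,:,::-1])
E
```

```text
clock: 29.2
tcp_pos: [0.5808, 0.4045, 0.1436]
ee_rot: [-2.886, -0.329, -1.025]
wrist_force: [-0.2, -0.0, 0.2]
grip_width: 0.68
[0.5807877  0.40449901 0.1435682 ] [-0.20019891 -0.03759133  0.19893142]
```

View pics/w18.png

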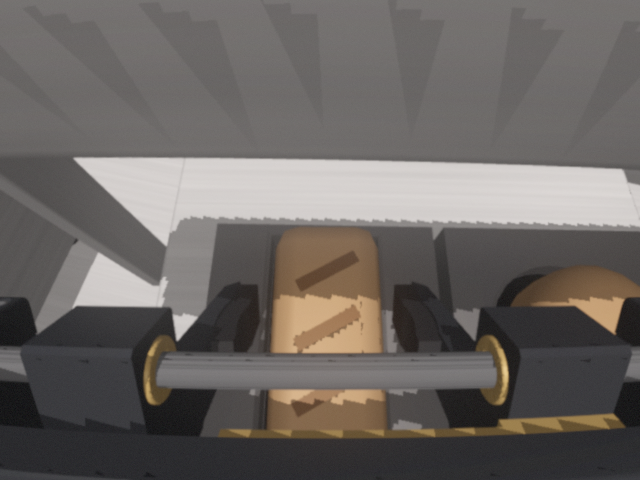

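The long bun is released in its pocket at (326,320), with clearance on both sides. Back out and check.

```bash
python3 -m handwheel '[[-0.08,-0.017,0.1,0,0,0,60],[-0.16,-0.035,0.2,0,0,0,60],[-0.28,-0.06,0.3,0,0,0,60],[-0.45,-0.1,0.35,0,0,0,60],[-0.65,-0.2,0.5,0,0,0,60],[-0.7,-0.25,0.7,0,0,0,60],[-0.7,-0.25,0.8,0,0,0,60],[-0.7,-0.25,0.8,0,0,0,60]]'
python3 - <<'E'
from h import *
s=bot.get_state(); print(s["tcp_pos"],s["wrist_force"])
p=bot.get_image("wrist"); cv2.imwrite("pics/w19.png",p["frame"][:,:,::-1])
for q in("round_bun","long_bun"):
    for f in bot.place_of(q,p)[:1]: print(q,f["confidence"],at(p,np.array(f["xy"])*[640,480],.12))
p=bot.get_image("side"); cv2.imwrite("pics/s19.png",p["frame"][:,:,::-1])
p=bot.get_image("top"); cv2.imwrite("pics/t19.png",p["frame"][:,:,::-1])
for q in("cover","mat"):
    for f in bot.place_of(q,p)[:2]: print(q,f["confidence"],at(p,np.array(f["xy"])*[640,480],.004))
E
```

```text
clock: 30.05
tcp_pos: [0.4419, 0.3556, 0.3089]
ee_rot: [-2.878, -0.328, -1.035]
wrist_force: [0.3, 1.3, 0.3]
grip_width: 0.68
[0.4418976  0.35561279 0.30893643] [0.32996855 1.33003044 0.28069823]
round_bun 0.82 [[0.58732771 0.28727838 0.12      ]]
long_bun 0.93 [[0.56425033 0.40319869 0.12      ]]
cover 0.78 [[ 0.54716253 -0.57232937  0.004     ]]
cover 0.57 [[ 0.50587301 -0.06110611  0.004     ]]
mat 0.75 [[0.57486688 0.3368185  0.004     ]]
mat 0.51 [[ 0.64964158 -0.08962245  0.004     ]]
```

View pics/w19.png

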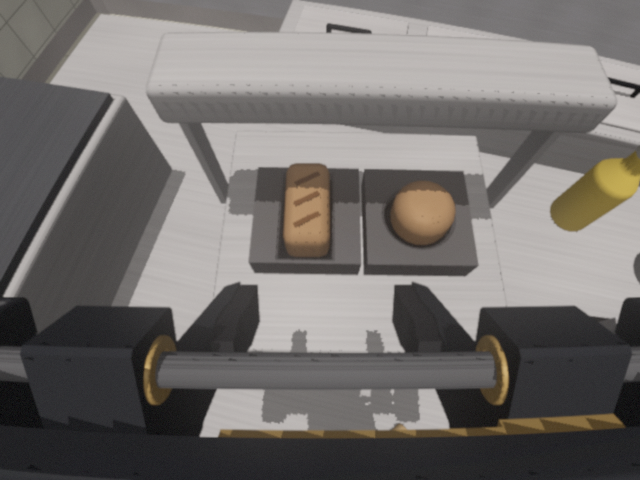

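View pics/s19.png

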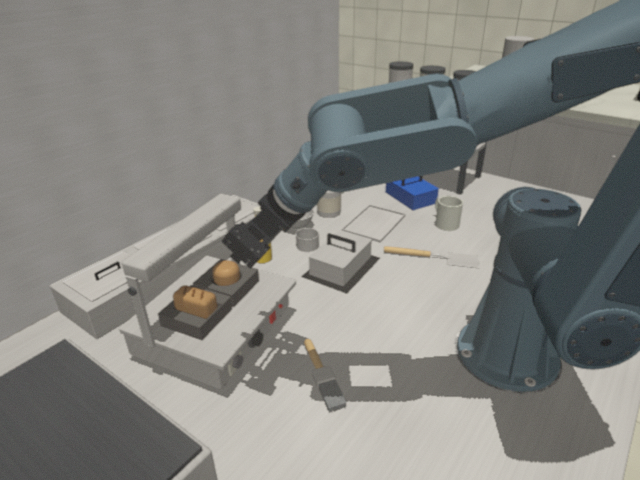

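View pics/t19.png

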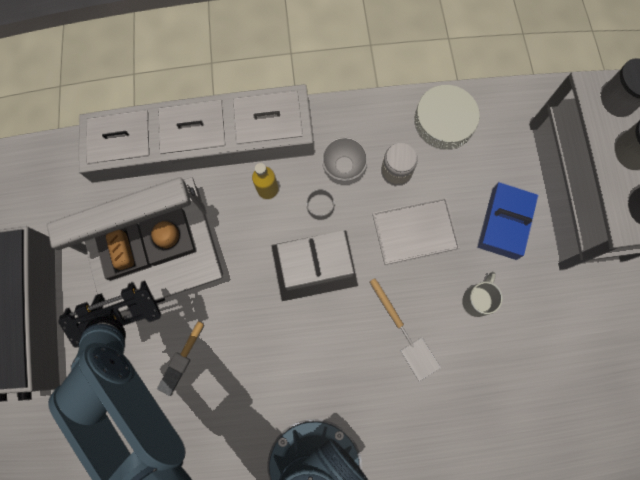

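Overlaying the expected outlines to check the seating.

```bash
python3 - <<'E'
from h import *
p=bot.get_image("wrist"); im=p["frame"].copy()
d=R.random(400,random_state=0).as_matrix()[:,:,0]*.01
P=np.vstack([d+[sx*.035,sy*.012,.024+sz*.014] for sx in(-1,1) for sy in(-1,1) for sz in(-1,1)])
a=.2087; c,s=np.cos(a),np.sin(a); Rz=np.array([[c,s],[-s,c]])
for z,col in((.120,(0,255,0)),):
    X=np.c_[P[:,:2]@Rz+[.5655,.4025],P[:,2]+z]; cv2.polylines(im,[cv2.convexHull(proj(p,X).astype(np.float32)).round().astype(np.int32)],True,col,1)
t=np.linspace(0,6.28,60); X=np.vstack([np.c_[.589+.031*np.cos(t),.2875+.031*np.sin(t),t*0+zz] for zz in(.129,.156)])
cv2.polylines(im,[cv2.convexHull(proj(p,X).astype(np.float32)).round().astype(np.int32)],True,(0,0,255),1)
cv2.imwrite("pics/w20.png",cv2.resize(im[150:285,240:490],None,fx=3.2,fy=3.2,interpolation=cv2.INTER_CUBIC)[:,:,::-1])
p=bot.get_image("side"); cv2.imwrite("pics/s20.png",cv2.resize(p["frame"][240:350,140:280],None,fx=5,fy=5,interpolation=cv2.INTER_CUBIC)[:,:,::-1])
E
```

```text
(no output)
```

View pics/w20.png

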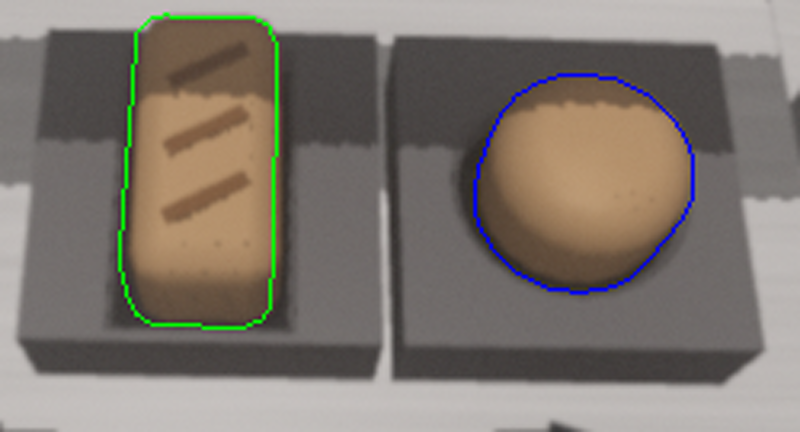

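View pics/s20.png

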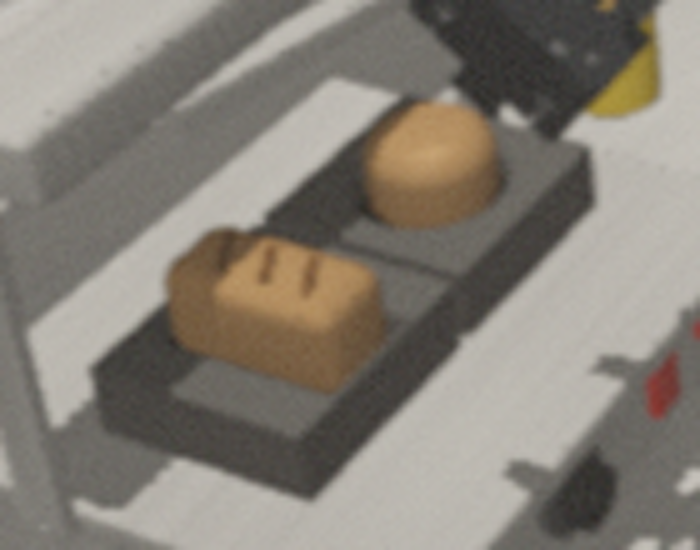

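Both outlines fit a fully seated bun, the buns look level, and nothing touches the gripper. Handing in.

```bash
python3 -c "
from station import bot
print(bot.job_done())"
```

```text
the job is handed in; nothing more can be done
None
```

The job is done and handed in at about 30 s of the 72 s. The steel cover stands released on the mat, and both buns sit in their own pockets. No verdict is reported.

- **Cover:** it stands level on the mat, about 6 mm from the mat's centre.
- **Round bun:** the last picture puts it about 3–5 mm from the pocket centre, with its outline matching a fully seated bun. Its first grip caught the dome, so I opened and gripped again lower.
- **Long bun:** the last picture puts it about 2–5 mm from the pocket centre, also matching a fully seated bun. It needed the same lower regrip.
- **Clear of everything:** the measured force stayed near zero at the iron and when backing out. The lamp bar was not touched as far as the pictures and forces show, and the bystanders look unmoved in the last views.
- **Disagreements:** in the last top view the network's place for the mat was wrong (it pointed at the iron and the cutter), and its best hit for the cover was the blue look-alike. I relied on the earlier mat fit and the pictures. The pocket positions from different views differed by about 2 mm.

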